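# Sort three look-alike steel bench blocks by the drag of their soles

## Task

The three steel blocks on the dark plate look alike, but some have a rough sole and the rest a polished one. Slide each at least 5 cm along the plate before you lift it and feel how it drags; then stand every rough block on the wooden slab and every polished one on the floor of the lined tray. Set them down upright rather than dropping them, and leave the can, cork, spool and jar where they are.

Things in the scene. Friction and masses are not known exactly. Their poses are not given: they have to be found in the camera images.
- block_a: steel bench block, one of three alike: foot 54 x 54 x 14 mm; upright grooved grip bar on its middle, 32 mm long (block x), 22 mm thick (block y), top 49 mm above the sole; 0.64 to 0.86 kg. Origin: centre of the sole, z up. Its hidden sole is rough or polished (both kinds occur; only sliding tells). Starts on the plate, yaw within 0.75 rad of the plate's
- block_b: steel bench block, one of three alike: foot 54 x 54 x 14 mm; upright grooved grip bar on its middle, 32 mm long (block x), 22 mm thick (block y), top 49 mm above the sole; 0.64 to 0.86 kg. Origin: centre of the sole, z up. Its hidden sole is rough or polished (both kinds occur; only sliding tells). Starts on the plate, yaw within 0.75 rad of the plate's
- block_c: steel bench block, one of three alike: foot 54 x 54 x 14 mm; upright grooved grip bar on its middle, 32 mm long (block x), 22 mm thick (block y), top 49 mm above the sole; 0.64 to 0.86 kg. Origin: centre of the sole, z up. Its hidden sole is rough or polished (both kinds occur; only sliding tells). Starts on the plate, yaw within 0.75 rad of the plate's
- plate_mid (a point): middle of the top of the drag plate, a flat dark steel plate 250 mm (its x) x 260 mm (its y), top 12 mm above the bench. It floats level on springs, 500 N/m both ways, free to shift 25 mm. Friction of a rough sole on it is 0.47 to 0.63 (a block pushed under its own weight drags with 3 to 9 N and shifts the plate 6 to 19 mm), of a polished sole 0.06 to 0.08 (0.4 to 0.8 N, under 2 mm)
- plate_x (a joint): shift of the plate along its x, m, 0 at rest
- plate_y (a joint): shift of the plate along its y, m, 0 at rest
- gauge_base: fixed base under the plate; origin on the bench below the plate's rest position, with the plate's x and y axes
- work_slab: grey-brown wooden slab, fixed, 125 mm (its x) x 135 mm (its y), flat top about 9 mm above the bench, no rim. Origin: centre of its underside. To the left of the plate
- tray: shallow light wooden tray with a grey lining, fixed, outside 110 mm (its x) x 145 mm (its y), walls 6 mm thick and 16 mm high, floor 6 mm above the bench. Origin: centre of its underside. To the left of the plate; the slab and the tray may change places
- film_can: black film can with grey cap, diameter 33 mm, 54 mm high, standing on the plate. Origin: centre of its underside. It must stay where it is
- cork_a: cork bung, diameter 41 mm, 26 mm high, standing on the plate. Origin: centre of its underside. It must stay where it is
- solder_spool: pale spool, diameter 42 mm, 22 mm high, standing on the plate. Origin: centre of its underside. It must stay where it is
- flux_jar: small jar with green cap, diameter 45 mm, 46 mm high, standing on the bench near the tray and slab. Origin: centre of its underside. It must stay where it is
- file_rack: fixed wooden rack of files at the back left, about 0.16 m high with file handles up to about 0.3 m; its near side runs from about (0.57, 0.26) to (0.65, 0.10). Go round it on the robot's side. Origin: an arbitrary point of it
- bench_lamp: fixed desk lamp on the right, an obstacle for the arm: foot at (0.64, -0.47), two arms up to an elbow at (0.57, -0.20, 0.60) and down to a wide shade centred at (0.23, -0.27), from 0.28 to 0.56 m high, 0.13 m in radius. The hand starts beyond it; pass over it with the arm raised. Origin: an arbitrary point of it
Mind the look-alikes: they are no part of the job. What is shaped like the block_c but orange or purple is not meant.

How it is judged:
At the end, for the whole second after the job is handed in: every rough block stands upright (within 0.1 rad) and at rest on the slab, its middle at least 7 mm inside the slab's edge, and every polished block stands likewise flat on the tray's floor inside the walls (x of block_a in the frame of work_slab between -0.055 and 0.055 m and y of block_a in the frame of work_slab between -0.06 and 0.06 m and height (world z) of block_a between 0.005 and 0.013 m and angle between each of block_a, block_c, block_b's own z axis and vertical below 0.1 rad and linear speed of each of block_a, block_c, block_b below 0.02 m/s and x of block_c in the frame of work_slab between -0.055 and 0.055 m and y of block_c in the frame of work_slab between -0.06 and 0.06 m and height (world z) of block_c between 0.005 and 0.013 m and x of block_b in the frame of tray between -0.035 and 0.035 m and y of block_b in the frame of tray between -0.05 and 0.05 m and height (world z) of block_b between 0.002 and 0.01 m); the robot touches nothing.
It fails at once if a block is lifted off the plate before it has been slid 40 mm from its starting place ((height (world z) of block_a above 0.022 m and distance of block_a from where it was at the start of the episode below 0.04 m) or (height (world z) of block_b above 0.022 m and distance of block_b from where it was at the start of the episode below 0.04 m) or (height (world z) of block_c above 0.022 m and distance of block_c from where it was at the start of the episode below 0.04 m)).
It fails at once if a block is let go in the air, more than 3 cm above the bench ((height (world z) of block_a above 0.03 m and contact force between block_a and anything else below 0.02 N) or (height (world z) of block_b above 0.03 m and contact force between block_b and anything else below 0.02 N) or (height (world z) of block_c above 0.03 m and contact force between block_c and anything else below 0.02 N)).
It fails at once if the film can, cork, spool or jar is moved by more than 30 mm (distance of any of film_can, cork_a, solder_spool, flux_jar from where it was at the start of the episode above 0.03 m).
It also fails if it takes over 72 s, if anything falls off the work surface, if the arm or the gripper's body presses on something with over 40 N, if the wrist force passes 120 N, or if a joint passes its speed limit or range.

## Robot

A 7-joint arm with a two-finger parallel gripper is mounted at the origin on a cart in front of the work surface, level with it; the furniture and walls round the work are solid. World frame = base frame: x ahead of the robot, y to its left, z up, the work surface at z = 0. Lengths are in m, angles in rad, forces in N, time in s.
With the tool pointing down it reaches from about 0.4 to 0.875 m from the base axis. Payload 6.5 kg.
Tool frame: the origin (TCP) lies at the very end of the fingers, on their centre line; the grasp point (between the pads) lies 19 mm behind it; z points along the fingers, x is the direction in which the jaws open and shut, and the axes are right-handed (so a half turn about z gives the same grasp; the last joint's range is limited). The gripper opens to 85 mm and grips with 20 to 120 N. Pads are 22 mm wide; open, the fingers measure 114 mm over their backs; the gripper's body (76 mm by 85 mm) begins 54 mm behind the grasp point. The pads swing forward as they close: fully open they stand 13 mm farther back than shut.
Start: joints at [1.061, 0.536, -0.004, 1.538, 0.003, 1.067, -0.071], TCP at [0.279, -0.587, 0.197] pointing down, gripper open.
Joint ranges: [-2.7, 2.7], [-0.37, 2.16], [-1.27, 1.26], [0.24, 2.4], [-1.31, 4.45], [0.19, 1.91], [-2.76, 2.76]. Speed limits (rad/s): [2.39, 2.39, 3.14, 3.14, 3.14, 3.14, 3.14].

## Interface

Orientations are given as a unit quaternion [x, y, z, w].
In Python, from plant import monitor, optics, close_job gives the robot as it stands.
- The arm moves only by the tool apply_moves, never from a script. Its arguments are lists of equal length, an entry for each row: "twist": the turn, a rotation vector about the tool's x, y, z in degrees, a list of three; "delta_pos": the shift along the tool's x, y, z in mm, a list of three; "gripper": the closure, from 0 (fully open) to 1 (shut). In form: {"twist": [[rx, ry, rz], ...], "delta_pos": [[dx, dy, dz], ...], "gripper": [gripper, ...]}. A call has 1 to 12 rows; each row is the pose to reach, as a shift and turn from the pose commanded when the call began, along the tool's axes at that moment; what a row does not reach only later rows make up. A row lasts 1/10 s, in which the tool goes at most 50 mm and 8.59 degrees, less where a joint would pass 70% of its speed; a pose out of reach is approached as far as the arm can. A call with a gripper value outside its range is refused whole. The fingers move at their own pace and stop on an object; "force" is the grip in N (left out, the last holds). Time passes only in rows, so rows that repeat a pose let the fingers close. It gives the time, the measured TCP pose, the force and the opening at its end, in the units of the state.
- monitor.observe(): the state, without advancing time (a new reading comes with each control period).
- optics.capture(name): name is "scene" or "top" or "wrist"; returns the picture (420x560x3 uint8, blue, green, red); there is no depth.
- optics.calibration(name): a dict with "intrinsics" (3x3 intrinsics, pixels), "R" (3x3) and "t" (3): a world point X has camera coordinates R X + t; the wrist camera has in their place "hand_eye" (4x4, takes a point from camera to tool coordinates, whose origin is the TCP and whose axes are the tool frame's). Camera axes: x right, y down, z forward; pixel columns grow to the right and rows downward; lengths in m; the calibration is good to about 2 mm. A picture is of the moment at which its call begins: read the wrist's pose just before it. calibration takes no time and is no camera call.
- close_job(): hands the job in, once; it reports no verdict.
The state is a dict: "time_s": time; "joints": joint angles; "dq": joint speeds; "joint_torque": joint torques, N m; "tool_pos": TCP position; "orientation": TCP orientation; "contact_force": force on the tool from outside, world axes, zero at the start; "ft_torque": the same for the moment, N m; "finger_gap": opening from 0.0 (shut) to 1.0 (fully open).
Only numpy, scipy, OpenCV 4.12 (cv2) and the standard library are available. Lean on these libraries where they do the work, as an engineer would, in place of code of your own. Each camera call takes 0.05 s, during which the arm holds its last target.

## Working session

There is one attempt and no reset: what is moved stays moved. The work goes in short steps, Python scripts to look and compute and a tool call to move; the robot and the scene stay as the last step left them, time stands still between calls to the robot, and variables do not carry over. Pictures are saved under pics/ and viewed, and the job is handed in when it is done.

Besides the shell and the picture viewer there is one more tool, called after "Call:" as name(argument=value, ...) on one line, values as JSON. apply_moves: Moves the arm, as the interface text tells. Its arguments: {"type":"object","properties":{"twist":{"type":"array"},"delta_pos":{"type":"array"},"gripper":{"type":"array"},"force":{"type":"number"}},"required":["twist","delta_pos","gripper"]}

```bash
ls; mkdir -p pics
python3 - <<'E'
from plant import monitor, optics
import cv2,numpy as np
print(monitor.observe())
for n in ["scene","top"]:
    im=optics.capture(n); cv2.imwrite(f"pics/{n}0.png",im)
    c=optics.calibration(n); print(n,c)
print(optics.calibration("wrist"))
E
```

```text
pics
{'time_s': 0.0, 'joints': array([ 1.06076533,  0.53716772, -0.00439451,  1.53887436,  0.00260846,
        1.06729642, -0.07119191]), 'dq': array([ 0.00094592, -0.001604  , -0.00141911,  0.00035047,  0.00018643,
       -0.00160284,  0.00231861]), 'joint_torque': array([-1.31412212e-04, -5.83415401e+01,  1.04854580e+00, -2.59105521e+01,
        1.23010803e-02,  9.68335691e-03, -4.41841763e-08]), 'tool_pos': array([ 0.27876621, -0.58642215,  0.19601207]), 'orientation': array([ 8.45412052e-01, -5.34113944e-01, -7.74790471e-04, -3.96311215e-04]), 'contact_force': array([-0.03880432,  0.27761418,  0.2193256 ]), 'ft_torque': array([ 0.05431999,  0.03938719, -0.01308609]), 'finger_gap': 0.9951917311695474}
scene {'intrinsics': array([[533.44138016,   0.        , 274.5322649 ],
       [  0.        , 533.44138016, 204.68093005],
       [  0.        ,   0.        ,   1.        ]]), 'R': array([[-0.98350769,  0.18084599,  0.00270968],
       [ 0.13967779,  0.76896696, -0.62384287],
       [-0.11490313, -0.61317578, -0.78154509]]), 't': array([ 0.52909109, -0.02657345,  1.38484773])}
top {'
[... 195 characters left out ...]
0.99979018, -0.00315638],
       [-0.99480596,  0.02045307, -0.09971346],
       [ 0.0997571 ,  0.00112187, -0.99501119]]), 't': array([-0.04724674,  0.54346815,  1.17191333])}
{'intrinsics': array([[311.16431561,   0.        , 276.31168913],
       [  0.        , 311.16431561, 207.1857575 ],
       [  0.        ,   0.        ,   1.        ]]), 'hand_eye': array([[ 9.99999897e-01, -3.16024480e-04,  3.24342917e-04,
         2.13164879e-04],
       [ 2.00951327e-04,  9.51528563e-01,  3.07560326e-01,
        -7.93767579e-02],
       [-4.05818142e-04, -3.07560230e-01,  9.51528528e-01,
        -1.76756841e-01],
       [ 0.00000000e+00,  0.00000000e+00,  0.00000000e+00,
         1.00000000e+00]])}
```

View pics/scene0.png

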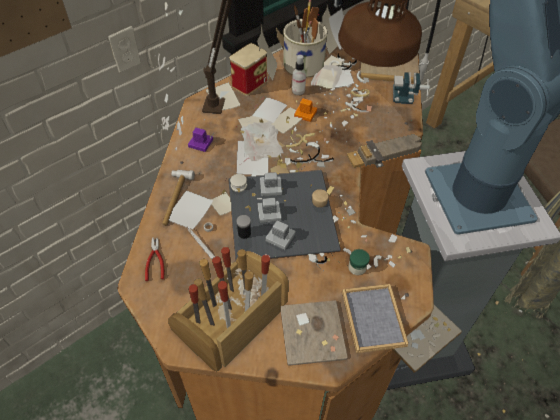

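View pics/top0.png

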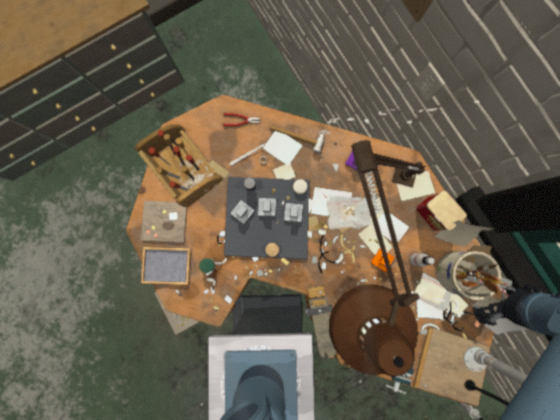

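```bash
cat > h.py <<'E'
import numpy as np,cv2
from plant import monitor, optics
from scipy.spatial.transform import Rotation as Ro
def cam(n):
    c=optics.calibration(n)
    if n=="wrist":
        s=monitor.observe(); T=np.eye(4); T[:3,:3]=Ro.from_quat(s['orientation']).as_matrix(); T[:3,3]=s['tool_pos']
        W=T@c['hand_eye']; R=W[:3,:3].T; t=-R@W[:3,3]
        return c['intrinsics'],R,t
    return c['intrinsics'],np.array(c['R']),np.array(c['t'])
def ray(C,px):
    K,R,t=C; px=np.atleast_2d(np.array(px,float))
    d=np.c_[px,np.ones(len(px))]@np.linalg.inv(K).T@R
    return -R.T@t,d
def onz(C,px,z):
    o,d=ray(C,px); s=(z-o[2])/d[:,2]; return o+s[:,None]*d
def proj(C,X):
    K,R,t=C; p=(np.atleast_2d(X)@R.T+t)@K.T; return p[:,:2]/p[:,2:]
def tri(C1,p1,C2,p2):
    o1,d1=ray(C1,p1);o2,d2=ray(C2,p2);d1=d1[0];d2=d2[0]
    A=np.c_[d1,-d2]; s=np.linalg.lstsq(A,o2-o1,rcond=None)[0]
    a=o1+s[0]*d1;b=o2+s[1]*d2; return (a+b)/2,np.linalg.norm(a-b)
def snap(n,name):
    C=cam(n); im=optics.capture(n); cv2.imwrite(f"pics/{name}.png",im); return C,im
E
python3 - <<'E'
import cv2
im=cv2.imread('pics/top0.png'); cv2.imwrite('pics/top0z.png',cv2.resize(im[160:300,130:330],None,fx=4,fy=4,interpolation=cv2.INTER_CUBIC))
im=cv2.imread('pics/scene0.png'); cv2.imwrite('pics/scene0z.png',cv2.resize(im[160:280,210:370],None,fx=5,fy=5,interpolation=cv2.INTER_CUBIC))
E
```

```text
(no output)
```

View pics/top0z.png

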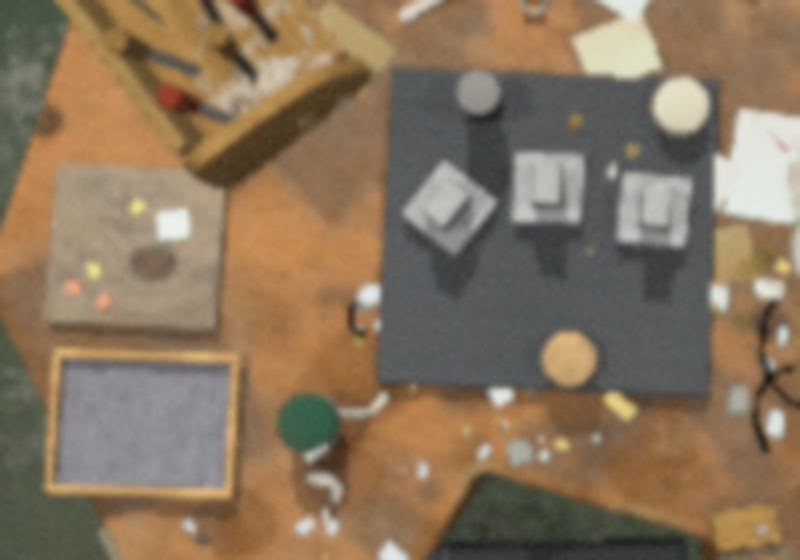

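View pics/scene0z.png

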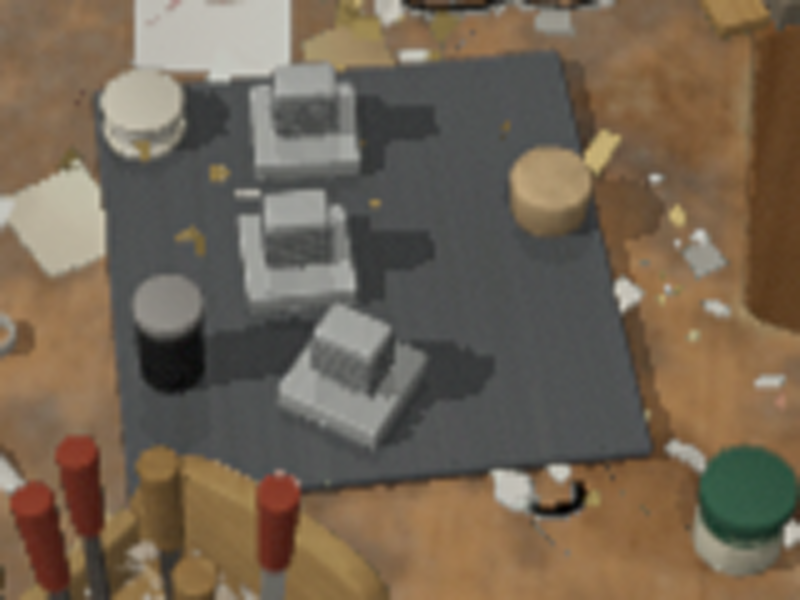

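```bash
python3 - <<'E'
from h import *
np.set_printoptions(precision=4,suppress=True)
T=cam('top');S=cam('scene')
tz=lambda p:(np.array(p)/4+[130,160]-0.375)
sz=lambda p:(np.array(p)/5+[210,160]-0.4)
# plate corners
for n,a,b in [('plate BL',(390,70),(130,490)),('plateBR',(718,78),(97,92)),('plateFR',(710,394),(560,53)),('plateFL',(378,382),(650,452))]:
    print(n,onz(T,tz(a),.012)[0],onz(S,sz(b),.012)[0],tri(T,tz(a),S,sz(b)))
im=cv2.imread('pics/scene0.png')
# bar tops
for n,a,b in [('A',(447,203),(350,333)),('B',(545,178),(297,210)),('C',(657,196),(304,80))]:
    print(n,tri(T,tz(a),S,sz(b)))
for n,a,b,h in [('can',(479,92),(168,300),.066),('cork',(569,358),(550,178),.038),('spool',(681,104),(143,98),.034),('jar',(308,422),(747,485),.046)]:
    print(n,onz(T,tz(a),h)[0],onz(S,sz(b),h)[0],tri(T,tz(a),S,sz(b)))
for n,l,h in [('slab',[(58,164),(226,168),(216,328),(46,322)],.009),('tray',[(56,350),(241,352),(234,496),(46,492)],.016)]:
    P=onz(T,tz(l),h); print(n,P,P.mean(0),np.linalg.norm(P-np.roll(P,-1,0),axis=1))
E
python3 - <<'E'
import cv2
im=cv2.imread('pics/scene0.png'); cv2.imwrite('pics/scene0y.png',cv2.resize(im[270:380,260:450],None,fx=4,fy=4,interpolation=cv2.INTER_CUBIC))
E
```

```text
plate BL [0.6419 0.0956 0.012 ] [0.6467 0.0877 0.012 ] (array([0.6438, 0.0938, 0.0195]), np.float64(0.006672068074698891))
plateBR [ 0.6301 -0.1641  0.012 ] [ 0.63   -0.1613  0.012 ] (array([ 0.6302, -0.1643,  0.0088]), np.float64(0.0007888731331594298))
plateFR [ 0.3821 -0.1508  0.012 ] [ 0.384  -0.1448  0.012 ] (array([ 0.3818, -0.1514,  0.0045]), np.float64(1.6213211632342715e-05))
plateFL [0.3965 0.1068 0.012 ] [0.4019 0.1107 0.012 ] (array([0.3982, 0.1071, 0.0055]), np.float64(0.0039603118852129335))
A (array([0.5329, 0.0473, 0.0537]), np.float64(0.003560923081825117))
B (array([ 0.5475, -0.0269,  0.059 ]), np.float64(0.0013757587642586177))
C (array([ 0.5307, -0.1108,  0.0578]), np.float64(0.0045800873717277615))
can [0.6138 0.0215 0.066 ] [0.6167 0.0215 0.066 ] (array([0.6153, 0.0212, 0.0649]), np.float64(0.0027272546504255456))
cork [ 0.4123 -0.0423  0.038 ] [ 0.4161 -0.041   0.038 ] (array([ 0.4138, -0.0428,  0.0352]), np.float64(0.0032313394599869155))
spool [ 0.6065 -0.1329  0.034 ] [ 0.6084 -0.1335  0.034 ] (array([ 0.6075, -0.1332,  0.0338]), np.float64(0.0019887495605774865))
jar [0.3684 0.1551 0.046 ] [0.3723 0.1574 0.046 ] (array([0.3696, 0.1553, 0.042 ]), np.float64(0.002962093100258479))
slab [[0.5726 0.3591 0.009 ]
 [0.5667 0.2262 0.009 ]
 [0.4409 0.2337 0.009 ]
 [0.4483 0.3668 0.009 ]] [0.5071 0.2964 0.009 ] [0.133  0.126  0.1333 0.1246]
tray [[0.4263 0.3562 0.016 ]
 [0.4218 0.2125 0.016 ]
 [0.3118 0.2176 0.016 ]
 [0.3177 0.3624 0.016 ]] [0.3694 0.2872 0.016 ] [0.1438 0.1102 0.1449 0.1088]
```

View pics/scene0y.png

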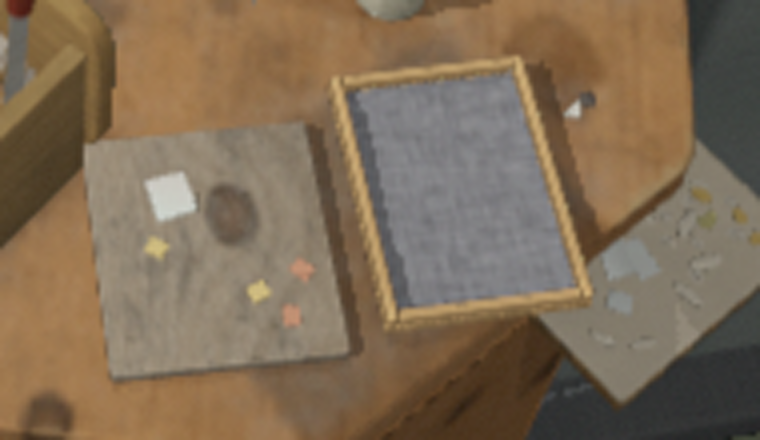

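Call:
apply_moves(twist=[[0,5,0],[0,10,0],[0,15,0],[0,20,0],[0,25,0],[0,30,0]], delta_pos=[[0,0,-45],[0,0,-90],[0,0,-135],[0,0,-180],[0,0,-225],[0,0,-270]], gripper=[0,0,0,0,0,0])

```text
time_s: 0.7
tool_pos: [0.2788, -0.5866, 0.4688]
orientation: [0.816, -0.516, 0.22, 0.139]
contact_force: [-0.1, -0.5, -1.0]
finger_gap: 1.001
```

Call:
apply_moves(twist=[[0,3,0],[0,6,0],[0,9,0],[0,12,0],[0,15,0],[0,18,0],[0,20,0],[0,20,0]], delta_pos=[[15,0,-40],[30,0,-80],[44,0,-120],[58,0,-160],[72,0,-200],[86,0,-240],[100,0,-280],[113,0,-316]], gripper=[0,0,0,0,0,0,0,0])

```text
time_s: 1.5
tool_pos: [0.2524, -0.5313, 0.7988]
orientation: [0.766, -0.484, 0.358, 0.226]
contact_force: [0.4, -1.0, 0.5]
finger_gap: 1.001
```

Run:
```python
from h import *
s=monitor.observe(); print(s['joints'],s['tool_pos'],s['time_s'],Ro.from_quat(s['orientation']).as_matrix().round(3))
```

```text
[ 1.02792169 -0.19871875 -0.03392994  1.32199222  0.10637366  1.15112042
 -0.13391447] [ 0.25239714 -0.53128534  0.79875955] 1.5 [[ 0.275 -0.903  0.329]
 [-0.58  -0.429 -0.693]
 [ 0.767 -0.    -0.642]]
```

```bash
cat >> h.py <<'E'
def plan(poses):
    """poses: list of (pos, R) absolute -> rows relative to the current measured pose"""
    s=monitor.observe(); R0=Ro.from_quat(s['orientation']); p0=s['tool_pos']
    for p,R in poses:
        d=R0.inv().apply(np.array(p)-p0)*1000; w=np.degrees((R0.inv()*R).as_rotvec())
        print(np.round(w,1).tolist(),np.round(d,0).astype(int).tolist())
E
python3 - <<'E'
from h import *
s=monitor.observe(); R0=Ro.from_quat(s['orientation']); p0=s['tool_pos']
plan([(Ro.from_euler('z',a,degrees=True).apply(p0),Ro.from_euler('z',a,degrees=True)*R0) for a in np.arange(1,13)*4.8])
E
```

```text
[3.7, -0.0, -3.1] [-1, -49, -2]
[7.4, -0.0, -6.2] [-5, -98, -6]
[11.0, -0.0, -9.2] [-12, -146, -14]
[14.7, -0.0, -12.3] [-21, -193, -25]
[18.4, -0.0, -15.4] [-33, -239, -39]
[22.1, -0.0, -18.5] [-47, -283, -56]
[25.8, -0.0, -21.6] [-63, -326, -75]
[29.5, -0.0, -24.6] [-82, -365, -98]
[33.1, -0.0, -27.7] [-102, -403, -122]
[36.8, -0.0, -30.8] [-125, -437, -149]
[40.5, -0.0, -33.9] [-149, -469, -178]
[44.2, -0.0, -37.0] [-175, -497, -209]
```

Call:
apply_moves(twist=[[3.7,0,-3.1],[7.4,0,-6.2],[11.0,0,-9.2],[14.7,0,-12.3],[18.4,0,-15.4],[22.1,0,-18.5]], delta_pos=[[-1,-49,-2],[-5,-98,-6],[-12,-146,-14],[-21,-193,-25],[-33,-239,-39],[-47,-283,-56]], gripper=[0,0,0,0,0,0])

```text
time_s: 2.1
tool_pos: [0.4787, -0.3435, 0.7961]
orientation: [0.863, -0.277, 0.402, 0.129]
contact_force: [-0.2, -0.5, -0.3]
finger_gap: 1.0
```

Run:
```python
from h import *
s=monitor.observe(); R0=Ro.from_quat(s['orientation']); p0=s['tool_pos']
print(s['joints'],p0)
plan([(Ro.from_euler('z',a,degrees=True).apply(p0),Ro.from_euler('z',a,degrees=True)*R0) for a in np.arange(1,9)*4.8])
```

```text
[ 8.22842296e-01 -1.89069872e-01 -2.44709722e-01  1.31533570e+00
 -6.28042788e-04  1.13933819e+00 -5.95705276e-02] [ 0.47869062 -0.34353917  0.79611982]
[3.7, -0.0, -3.1] [-1, -49, -1]
[7.3, -0.0, -6.2] [-5, -98, -6]
[11.0, -0.0, -9.3] [-12, -147, -14]
[14.7, -0.0, -12.4] [-21, -194, -25]
[18.4, -0.0, -15.5] [-33, -240, -39]
[22.0, -0.0, -18.5] [-47, -284, -55]
[25.7, -0.0, -21.6] [-63, -326, -75]
[29.4, -0.0, -24.7] [-82, -366, -97]
```

Call:
apply_moves(twist=[[3.7,0,-3.1],[7.3,0,-6.2],[11.0,0,-9.3],[14.7,0,-12.4],[18.4,0,-15.5],[22.0,0,-18.5],[25.7,0,-21.6],[29.4,0,-24.7]], delta_pos=[[-1,-49,-1],[-5,-98,-6],[-12,-147,-14],[-21,-194,-25],[-33,-240,-39],[-47,-284,-55],[-63,-326,-75],[-82,-366,-97]], gripper=[0,0,0,0,0,0,0,0])

```text
time_s: 2.9
tool_pos: [0.5881, 0.0281, 0.796]
orientation: [0.906, 0.023, 0.422, -0.011]
contact_force: [0.7, -1.0, -0.2]
finger_gap: 1.0
```

Run:
```python
from h import *
s=monitor.observe(); R0=Ro.from_quat(s['orientation']); p0=s['tool_pos']
print(s['joints'],p0,R0.as_matrix().round(3))
# target: tool down, tool y = toward -x (robot) ; jaw x along world y? choose via tool x=+...
```

```text
[ 0.5524659  -0.19939376 -0.52144275  1.30405241 -0.14545907  1.1375868
  0.04281093] [0.58814478 0.02809113 0.79604866] [[ 0.643  0.05   0.765]
 [ 0.032 -0.999  0.038]
 [ 0.766 -0.    -0.643]]
```

```bash
cat >> h.py <<'E'
def down(yaw):  # tool z down, tool x at world yaw (deg)
    a=np.radians(yaw); x=np.array([np.cos(a),np.sin(a),0]); z=np.array([0,0,-1.]); return Ro.from_matrix(np.c_[x,np.cross(z,x),z])
def path(p,R,n):
    from scipy.spatial.transform import Slerp
    s=monitor.observe(); R0=Ro.from_quat(s['orientation']); p0=s['tool_pos']
    d=(R0.inv()*R).as_rotvec(); f=np.arange(1,n+1)/n
    plan([(p0+(np.array(p)-p0)*k,R0*Ro.from_rotvec(d*k)) for k in f])
E
python3 - <<'E'
from h import *
path([.47,.03,.26],down(90),12)
E
```

```text
[3.1, -3.3, -6.8] [-41, -1, 21]
[6.3, -6.6, -13.5] [-81, -1, 42]
[9.4, -9.9, -20.3] [-122, -2, 64]
[12.6, -13.2, -27.0] [-162, -3, 85]
[15.7, -16.5, -33.8] [-203, -3, 106]
[18.9, -19.9, -40.6] [-243, -4, 127]
[22.0, -23.2, -47.3] [-284, -5, 149]
[25.2, -26.5, -54.1] [-324, -5, 170]
[28.3, -29.8, -60.8] [-365, -6, 191]
[31.5, -33.1, -67.6] [-405, -6, 212]
[34.6, -36.4, -74.4] [-446, -7, 233]
[37.8, -39.7, -81.1] [-486, -8, 255]
```

Call:
apply_moves(twist=[[3.1,-3.3,-6.8],[6.3,-6.6,-13.5],[9.4,-9.9,-20.3],[12.6,-13.2,-27.0],[15.7,-16.5,-33.8],[18.9,-19.9,-40.6],[22.0,-23.2,-47.3],[25.2,-26.5,-54.1],[28.3,-29.8,-60.8],[31.5,-33.1,-67.6],[34.6,-36.4,-74.4],[37.8,-39.7,-81.1]], delta_pos=[[-41,-1,21],[-81,-1,42],[-122,-2,64],[-162,-3,85],[-203,-3,106],[-243,-4,127],[-284,-5,149],[-324,-5,170],[-365,-6,191],[-405,-6,212],[-446,-7,233],[-486,-8,255]], gripper=[0,0,0,0,0,0,0,0,0,0,0,0])

```text
time_s: 4.1
tool_pos: [0.4706, 0.0281, 0.2589]
orientation: [0.707, 0.707, -0.001, 0.0]
contact_force: [0.0, 0.1, 0.3]
finger_gap: 1.003
```

Run:
```python
from h import *
s=monitor.observe(); print(s['joints'].round(3),s['tool_pos'],s['time_s'],Ro.from_quat(s['orientation']).as_matrix().round(3))
path([.47,.03,.26],down(90),3)
```

```text
[ 0.244  0.191 -0.453  1.899  0.097  1.073  1.324] [0.47058537 0.02809067 0.25893669] 4.1 [[-0.001  1.    -0.001]
 [ 1.     0.001 -0.002]
 [-0.002 -0.001 -1.   ]]
[-0.0, 0.0, 0.0] [1, 0, 0]
[-0.0, 0.1, 0.0] [1, 0, -1]
[-0.0, 0.1, 0.0] [2, -1, -1]
```

Reached. Now a wrist picture.

Run:
```python
from h import *
C,im=snap('wrist','w1'); np.savez('pics/w1.npz',K=C[0],R=C[1],t=C[2])
cv2.imwrite('pics/w1z.png',cv2.resize(im,(800,600),interpolation=cv2.INTER_CUBIC))
```

```text
(no output)
```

View pics/w1z.png

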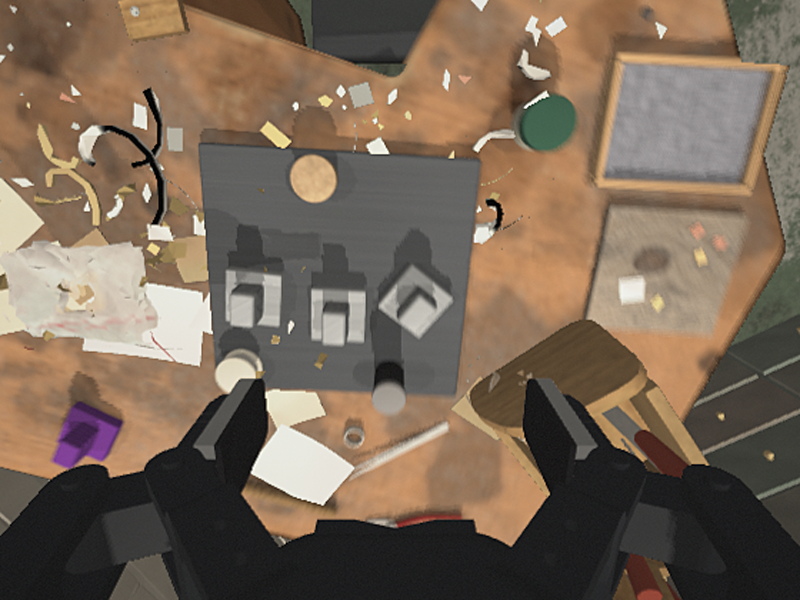

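Run:
```python
from h import *
im=cv2.imread('pics/w1.png')
c=im[170:260,145:325]; cv2.imwrite('pics/w1c.png',cv2.resize(c,(800,400),interpolation=cv2.INTER_CUBIC))
```

```text
(no output)
```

View pics/w1c.png

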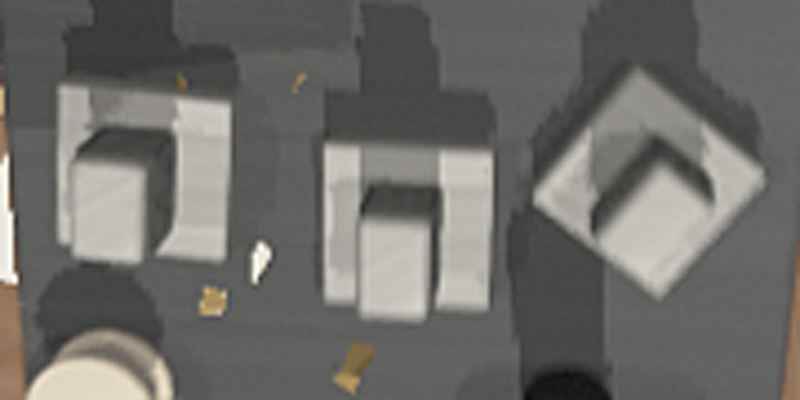

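Run:
```python
from h import *
np.set_printoptions(precision=4,suppress=True)
d=np.load('pics/w1.npz'); C=(d['K'],d['R'],d['t'])
m=lambda p:(np.array(p,float)/4.4444+[145,170]-0.39)
F={'A':[(635,65),(765,180),(660,300),(535,195)],'B':[(323,142),(495,150),(490,310),(323,303)],'C':[(58,85),(233,98),(226,262),(58,243)]}
B={'A':[(655,165),(714,205),(0,0),(594,235)],'B':[(362,215),(435,215),(428,320),(358,317)],'C':[(75,160),(148,163),(140,263),(72,258)]}
for k in 'ABC':
    P=onz(C,m(F[k]),.026); e=np.diff(np.r_[P,P[:1]],axis=0)
    print(k,'foot',P[:,:2].tolist(),'c',P.mean(0),'diag mids',(P[0]+P[2])/2,(P[1]+P[3])/2,'len',np.linalg.norm(e,axis=1),'yaw',np.degrees(np.arctan2(e[:,1],e[:,0])))
    Q=onz(C,m(B[k]),.061);e=np.diff(np.r_[Q,Q[:1]],axis=0)
    print('  bar',(Q[0]+Q[2])/2,(Q[1]+Q[3])/2,np.linalg.norm(e,axis=1),np.degrees(np.arctan2(e[:,1],e[:,0])))
# height checks: bar top centre wrist vs top cam
T=cam('top');S=cam('scene')
tz=lambda p:(np.array(p)/4+[130,160]-0.375)
sz=lambda p:(np.array(p)/5+[210,160]-0.4)
for k,a,b,w in [('A',(447,203),(350,333),(654,233)),('B',(545,178),(297,210),(396,267)),('C',(657,196),(304,80),(109,211))]:
    print(k,'tri w-top',tri(C,m(w),T,tz(a)),'w-scene',tri(C,m(w),S,sz(b)))
full=lambda p:(np.array(p)*0.7-0.15)
for n,l,h in [('slab',[(609,202),(748,207),(713,335),(585,317)],.009),('tray',[(618,53),(787,65),(752,194),(596,186)],.016),('trayfloor inner',[(625,68),(770,78)],.006)]:
    P=onz(C,full(l),h); print(n,P[:,:2].tolist(),P.mean(0),np.linalg.norm(P-np.roll(P,-1,0),axis=1))
# slab/tray heights
for n,a,w in [('slab inner near corner',(216,328),(609,202)),('tray near inner',(241,352),(596,186)),('tray',(234,496),(618,53))]:
    print(n,tri(T,tz(a),C,full(w)))
```

```text
A foot [[0.4920452715833381, 0.04260448667542088], [0.5288529746736421, 0.08360062903049742], [0.5695173588669562, 0.05151352540594038], [0.5338871265978153, 0.011741506228369298]] c [0.5311 0.0474 0.026 ] diag mids [0.5308 0.0471 0.026 ] [0.5314 0.0477 0.026 ] len [0.0551 0.0518 0.0534 0.052 ] yaw [  48.0814  -38.276  -131.8559  143.5871]
  bar [ 0.4891 -0.0428  0.061 ] [0.5294 0.0473 0.061 ] [0.0209 0.2063 0.177  0.0274] [  54.8877 -106.7331   67.1791  140.8842]
B foot [[0.5166031606856752, -0.05372486329596857], [0.5191399715424293, -0.000505085298345271], [0.5730839282293245, -0.0031809103506873493], [0.5707094907178857, -0.05686017926094228]] c [ 0.5449 -0.0286  0.026 ] diag mids [ 0.5448 -0.0285  0.026 ] [ 0.5449 -0.0287  0.026 ] len [0.0533 0.054  0.0537 0.0542] yaw [ 87.271   -2.8398 -92.5328 176.6836]
  bar [ 0.5444 -0.0278  0.061 ] [ 0.5439 -0.0276  0.061 ] [0.021  0.0331 0.0207 0.0321] [ 90.0673  -5.4729 -92.598  175.0735]
C foot [[0.4984791595065, -0.13373613778473598], [0.5025388891763166, -0.08051383006026938], [0.556575438201912, -0.08695715886668612], [0.5501652508267
[... 955 characters left out ...]
531, 0.2219248508756812]] [0.5005 0.2924 0.009 ] [0.1321 0.1309 0.1365 0.116 ]
tray [[0.31239762726962783, 0.21533564337321315], [0.32150656643040343, 0.3599026353673456], [0.428519760416126, 0.35665049867016746], [0.4214130460229828, 0.2119772505550246]] [0.371 0.286 0.016] [0.1449 0.1071 0.1448 0.1091]
trayfloor inner [[0.32215351461506997, 0.2276737237044017], [0.33005420502802235, 0.3557165061921345]] [0.3261 0.2917 0.006 ] [0.1283 0.1283]
slab inner near corner (array([ 0.4401,  0.2397, -0.0141]), np.float64(0.00247889892731133))
tray near inner (array([0.4217, 0.2131, 0.0133]), np.float64(0.00025845302361549916))
tray (array([0.3107, 0.2198, 0.0061]), np.float64(0.0004001773678629365))
```

Run:
```python
from h import *
path([.5305,.047,.10],down(50),6)
plan([([.5305,.047,.065],down(50)),([.5305,.047,.031],down(50))])
```

```text
[-0.1, 0.1, 6.8] [3, 11, 25]
[-0.2, 0.2, 13.5] [6, 22, 50]
[-0.4, 0.2, 20.3] [8, 33, 75]
[-0.5, 0.3, 27.1] [11, 45, 101]
[-0.6, 0.4, 33.8] [14, 56, 126]
[-0.7, 0.5, 40.6] [17, 67, 151]
[-0.7, 0.5, 40.6] [17, 67, 186]
[-0.7, 0.5, 40.6] [17, 68, 220]
```

Call:
apply_moves(twist=[[0,0,6.8],[-0.2,0.2,13.5],[-0.4,0.2,20.3],[-0.5,0.3,27.1],[-0.6,0.4,33.8],[-0.1,0.2,40.6],[-0.1,0.2,40.6],[-0.1,0.2,40.6],[-0.1,0.2,40.6],[-0.1,0.2,40.6]], delta_pos=[[3,11,25],[6,22,50],[8,33,75],[11,45,101],[14,56,126],[17,67,151],[17,67,170],[17,67,190],[17,67,210],[17,67,220]], gripper=[0.2,0.4,0.45,0.45,0.45,0.45,0.45,0.45,0.45,0.45], force=40)

```text
time_s: 5.15
tool_pos: [0.5379, 0.045, 0.0397]
orientation: [0.91, 0.415, 0.002, -0.001]
contact_force: [-0.4, -1.4, 0.5]
finger_gap: 0.552
```

Run:
```python
from h import *
s=monitor.observe(); print(s)
path([.5305,.047,.031],down(50),1)
C,im=snap('wrist','w2');
```

```text
{'time_s': 5.15, 'joints': array([ 0.02828925,  0.59170877, -0.24979178,  1.92588167,  0.22633838,
        0.64779028,  0.49501841]), 'dq': array([-0.04143091,  0.14671916,  0.04877019,  0.02116321,  0.06744381,
       -0.18451325, -0.04886294]), 'joint_torque': array([ 4.25222225e-02, -5.28832877e+01, -2.82831676e+00, -1.77734703e+01,
       -2.23364902e-02, -2.32865615e-02,  1.50589622e-02]), 'tool_pos': array([0.5379008 , 0.04503781, 0.03969422]), 'orientation': array([ 9.09675667e-01,  4.15314652e-01,  1.79756643e-03, -8.30257556e-04]), 'contact_force': array([-0.39982735, -1.43682765,  0.46115517]), 'ft_torque': array([ 0.00706836, -0.02677064,  0.02217385]), 'finger_gap': 0.5516922788375985}
[0.0, -0.2, -0.9] [-3, -7, 9]
```

View pics/w2.png

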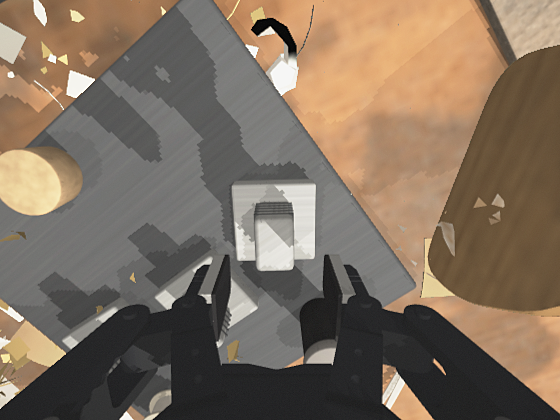

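Run:
```python
from h import *
s=monitor.observe(); print(s['time_s'],s['tool_pos'],s['contact_force'])
path([.5305,.047,.031],down(50),1)
```

```text
5.2 [0.53724685 0.04498326 0.03884086] [-0.76636392 -0.2147872  -0.31748339]
[-0.1, -0.2, -0.9] [-3, -6, 8]
```

Call:
apply_moves(twist=[[0,0,0],[0,0,0]], delta_pos=[[0,0,0],[0,0,0]], gripper=[0.45,0.45])

```text
time_s: 5.4
tool_pos: [0.5393, 0.0455, 0.0417]
orientation: [0.909, 0.416, 0.003, -0.0]
contact_force: [-0.7, -0.9, 0.5]
finger_gap: 0.554
```

Run:
```python
from h import *
s=monitor.observe(); print(s['time_s'],s['tool_pos'],s['contact_force'])
path([.5305,.047,.031],down(50),1)
```

```text
5.4 [0.53928793 0.04550942 0.04168097] [-0.67368273 -0.90737184  0.5197094 ]
[0.1, -0.3, -0.8] [-5, -8, 11]
```

Call:
apply_moves(twist=[[0,0,-0.5],[0,0,-0.8],[0,0,-0.8],[0,0,-0.8]], delta_pos=[[-2,-4,4],[-5,-8,9],[-5,-8,9],[-5,-8,9]], gripper=[0.45,0.45,0.45,0.45])

```text
time_s: 5.8
tool_pos: [0.5288, 0.047, 0.0315]
orientation: [0.906, 0.423, 0.002, -0.001]
contact_force: [0.7, -0.2, -0.6]
finger_gap: 0.547
```

Run:
```python
from h import *
s=monitor.observe(); print(s['time_s'],s['tool_pos'],s['contact_force'],s['dq'].round(3))
path([.5305,.047,.031],down(50),1)
```

```text
5.8 [0.52877423 0.04699235 0.03152069] [ 0.68014939 -0.2316249  -0.6444812 ] [ 0.002 -0.001  0.    -0.012  0.001  0.001  0.001]
[0.0, -0.3, 0.0] [1, 1, 1]
```

Call:
apply_moves(twist=[[0,0,0],[0,0,0],[0,0,0],[0,0,0],[0,0,0]], delta_pos=[[0,0,0],[0,0,0],[0,0,0],[0,0,0],[0,0,0]], gripper=[0.6,0.75,0.9,0.9,0.9], force=40)

```text
time_s: 6.3
tool_pos: [0.5291, 0.047, 0.0316]
orientation: [0.906, 0.423, 0.002, -0.001]
contact_force: [0.9, -0.2, -0.6]
finger_gap: 0.105
```

Run:
```python
from h import *
s=monitor.observe(); print(s['time_s'],s['tool_pos'],s['contact_force'],s['ft_torque'],s['finger_gap'])
path(s['tool_pos']+[-.075,0,-.001],Ro.from_quat(s['orientation']),5)
```

```text
6.3 [0.52912829 0.04698176 0.03156362] [ 0.88491764 -0.21810158 -0.63902032] [-0.01470211  0.01928217 -0.00176316] 0.10466971969693328
[0.0, 0.0, 0.0] [-10, -11, 0]
[0.0, 0.0, 0.0] [-19, -23, 0]
[0.0, 0.0, 0.0] [-29, -34, 0]
[0.0, 0.0, 0.0] [-39, -46, 1]
[0.0, 0.0, 0.0] [-48, -57, 1]
```

Run:
```python
from h import *
C,im=snap('wrist','w3');
```

```text
(no output)
```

View pics/w3.png

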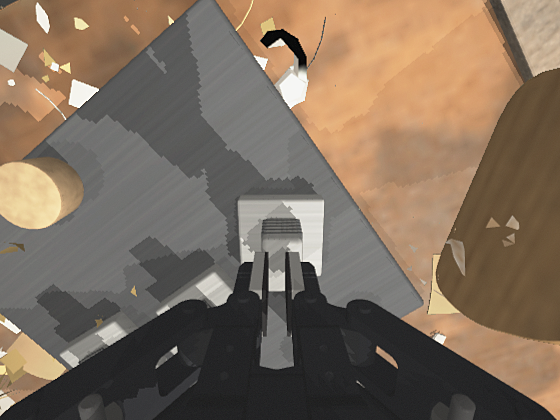

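```bash
python3 - <<'E'
from h import *
np.set_printoptions(precision=4,suppress=True)
C=cam('wrist'); s=monitor.observe(); print(s['tool_pos'])
print('foot',onz(C,[(240,196),(325,198)],.026), 'bar top near edge',onz(C,[(262,233),(302,233)],.061),'far',onz(C,[(302,253)],.061))
R=Ro.from_quat(s['orientation'])
for y in (-.011,.011):
  print(y,proj(C,s['tool_pos']+R.apply([[-.005,y,0],[-.005,y,-.019],[-.005,y,-.04]])))
c=np.array([.5305,.047,0]); 
Rb=down(50)
for z,hx,hy in ((.061,.011,.016),(.026,.011,.016),(.026,.027,.027)):
  print(z,proj(C,[c+[0,0,z]+Rb.apply([a*hx,b*hy,0]) for a,b in ((-1,-1),(1,-1),(1,1),(-1,1))]))
E
python3 -c "
import cv2
im=cv2.imread('pics/w3.png'); cv2.imwrite('pics/w3z.png',cv2.resize(im[170:320,180:380],None,fx=4,fy=4,interpolation=cv2.INTER_CUBIC))"
```

```text
[0.5291 0.047  0.0316]
foot [[0.4948 0.0475 0.026 ]
 [0.5292 0.0863 0.026 ]] bar top near edge [[0.5116 0.0524 0.061 ]
 [0.5248 0.0681 0.061 ]] far [[0.5336 0.061  0.061 ]]
-0.011 [[267.4807 223.1846]
 [266.5393 235.5312]
 [265.2364 252.6198]]
0.011 [[267.7933 255.9129]
 [266.9197 271.1197]
 [265.7209 291.9848]]
0.061 [[256.1456 236.5341]
 [299.0129 236.4417]
 [297.7101 290.5704]
 [257.3414 290.6874]]
0.026 [[259.3645 214.0358]
 [294.8374 213.9703]
 [293.9517 260.3134]
 [260.2071 260.3971]]
0.026 [[232.7711 197.0246]
 [321.4014 196.8819]
 [317.7852 275.1534]
 [236.3217 275.3724]]
```

View pics/w3z.png

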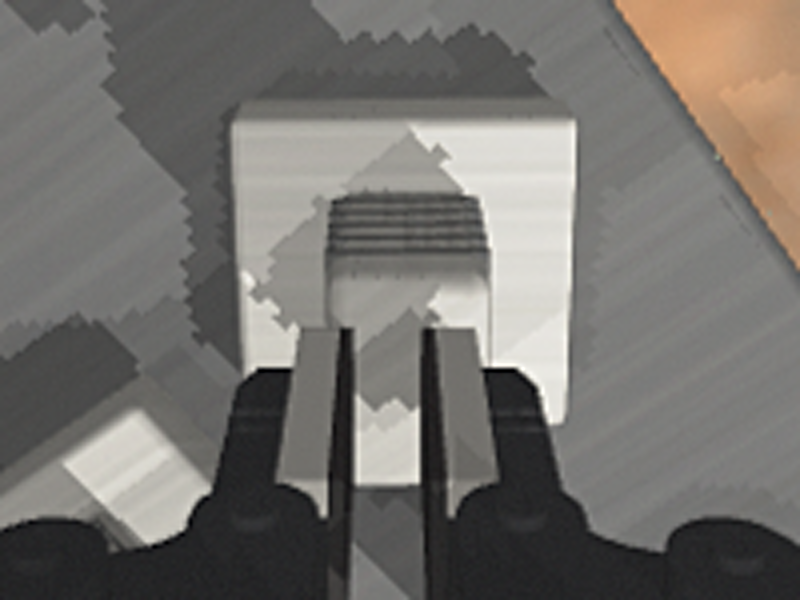

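Run:
```python
from h import *
C,im=snap('scene','s3'); cv2.imwrite('pics/s3z.png',cv2.resize(im[100:280,190:370],(720,720)[:2],interpolation=cv2.INTER_CUBIC)[:600])
s=monitor.observe()
print(proj(C,s['tool_pos']), (proj(C,s['tool_pos'])-[190,100])*4)
```

```text
[[281.78323888 231.45038698]] [[367.13295553 525.80154792]]
```

View pics/s3z.png

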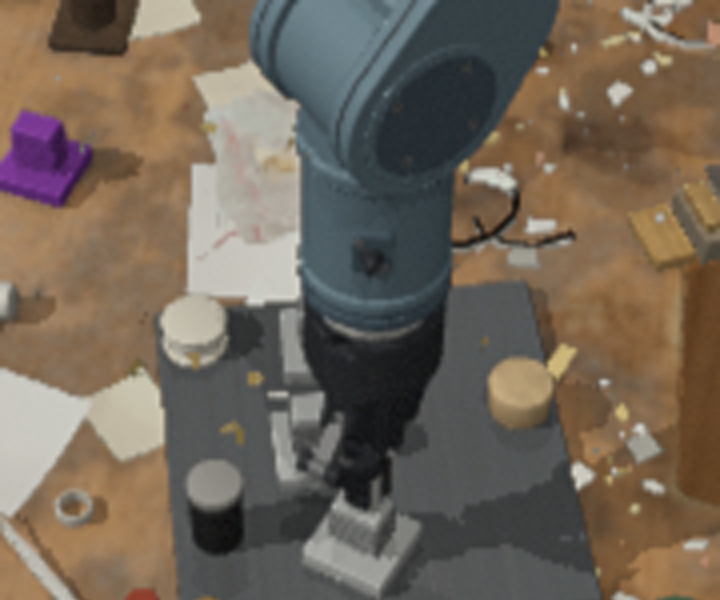

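Run:
```python
from h import *
np.set_printoptions(precision=2,suppress=True)
C=cam('scene'); s=monitor.observe()
for z in (.03,.04,.05,.06,.07,.08): print(z,(proj(C,[.529,.047,z])-[190,100])*4)
for p in [(.5305,.047,.061),(.5447,-.0282,.061),(.527,-.11,.061),(.6153,.0212,.066),(.4138,-.0428,.038)]: print(p,(proj(C,p)-[190,100])*4)
im=cv2.imread('pics/s3.png'); cv2.imwrite('pics/s3y.png',cv2.resize(im[180:260,240:330],None,fx=8,fy=8,interpolation=cv2.INTER_CUBIC)[:600])
```

```text
0.03 [[367.32 527.35]]
0.04 [[367.54 517.49]]
0.05 [[367.77 507.5 ]]
0.06 [[368.  497.4]]
0.07 [[368.24 487.16]]
0.08 [[368.48 476.8 ]]
(0.5305, 0.047, 0.061) [[365.51 496.75]]
(0.5447, -0.0282, 0.061) [[319.04 401.83]]
(0.527, -0.11, 0.061) [[323.93 298.7 ]]
(0.6153, 0.0212, 0.066) [[215.1  477.63]]
(0.4138, -0.0428, 0.038) [[521.26 378.1 ]]
```

View pics/s3y.png

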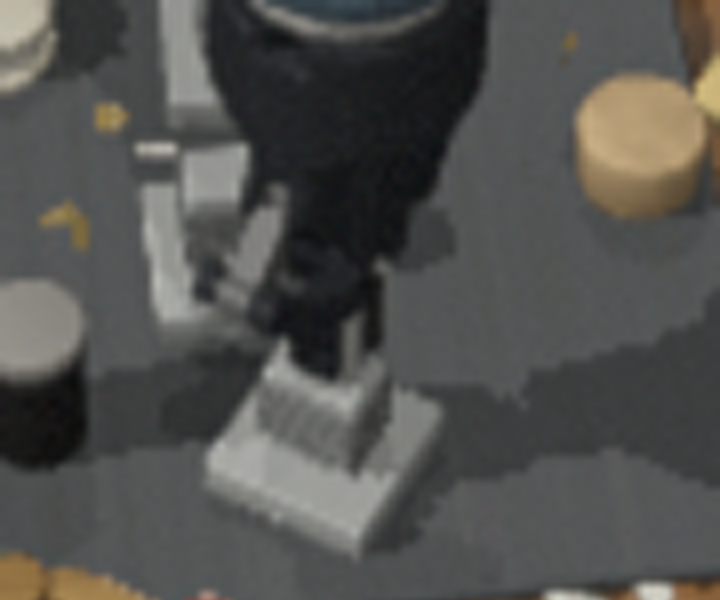

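Call:
apply_moves(twist=[[0,0,0],[0,0,0],[0,0,0],[0,0,0],[0,0,0]], delta_pos=[[0,0,-4],[1,0,-4],[2,0,6],[2,0,14],[2,0,14]], gripper=[0.6,0.45,0.45,0.45,0.45])

```text
time_s: 6.9
tool_pos: [0.529, 0.0484, 0.0159]
orientation: [0.906, 0.423, 0.001, -0.001]
contact_force: [-1.2, 0.6, 0.1]
finger_gap: 0.547
```

Run:
```python
from h import *
s=monitor.observe(); print(s['time_s'],s['tool_pos'],s['contact_force'],s['finger_gap'])
C,im=snap('wrist','w4'); cv2.imwrite('pics/w4z.png',cv2.resize(im[170:320,180:380],None,fx=4,fy=4,interpolation=cv2.INTER_CUBIC))
```

```text
6.9 [0.52902977 0.04838657 0.01593316] [-1.15800398  0.60751447  0.1375297 ] 0.5469100213295969
```

View pics/w4z.png

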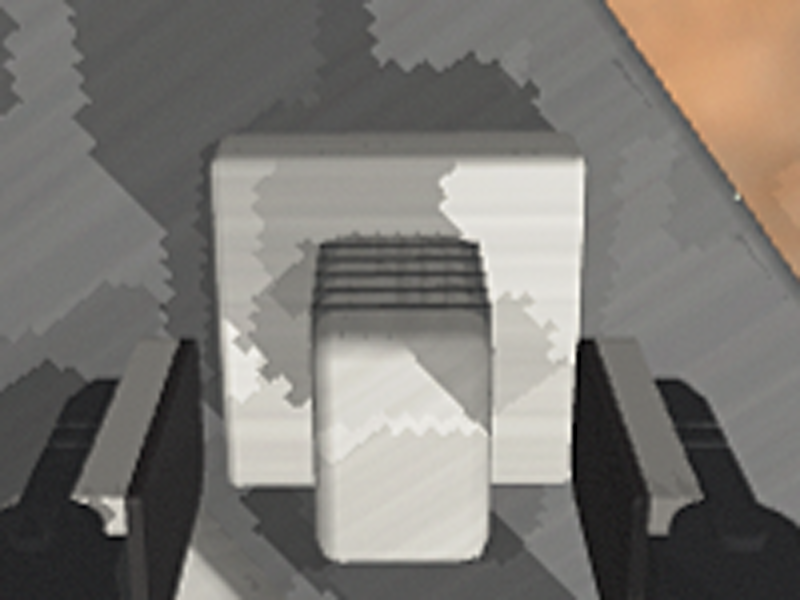

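Call:
apply_moves(twist=[[0,0,0],[0,0,0],[0,0,0],[0,0,0]], delta_pos=[[0,0,6],[0,0,12],[0,0,19],[0,0,19]], gripper=[0.45,0.45,0.45,0.45])

```text
time_s: 7.35
tool_pos: [0.5296, 0.0485, -0.0025]
orientation: [0.906, 0.423, 0.002, -0.001]
contact_force: [-0.8, 0.0, -0.8]
finger_gap: 0.55
```

Run:
```python
from h import *
s=monitor.observe(); print(s['time_s'],s['tool_pos'],s['contact_force'],s['finger_gap'])
C,im=snap('wrist','w5'); cv2.imwrite('pics/w5z.png',cv2.resize(im[170:320,180:380],None,fx=4,fy=4,interpolation=cv2.INTER_CUBIC))
```

```text
7.35 [ 0.52962612  0.04849286 -0.00252186] [-0.82275102  0.0202901  -0.77832313] 0.5504005233040019
```

View pics/w5z.png

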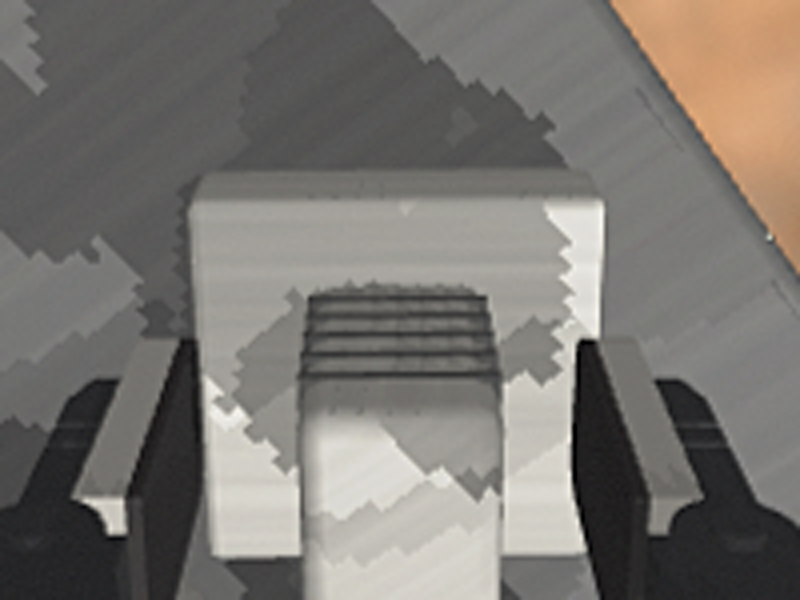

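Call:
apply_moves(twist=[[0,0,0],[0,0,0],[0,0,0],[0,0,0]], delta_pos=[[1,0,0],[1,0,0],[1,0,0],[1,0,0]], gripper=[0.65,0.85,0.9,0.9], force=40)

```text
time_s: 7.8
tool_pos: [0.5314, 0.0494, -0.0011]
orientation: [0.906, 0.423, 0.003, -0.0]
contact_force: [-0.5, 0.0, 2.8]
finger_gap: 0.252
```

Run:
```python
from h import *
s=monitor.observe(); print(s['time_s'],s['tool_pos'],s['contact_force'],s['ft_torque'],s['finger_gap'])
path(s['tool_pos']+[-.075,0,-.001],Ro.from_quat(s['orientation']),5)
C,im=snap('wrist','w6')
```

```text
7.8 [ 0.53144545  0.04939873 -0.00106418] [-5.07532583e-01  2.04682488e-03  2.77584343e+00] [-0.20060656  0.1879113   0.09321796] 0.25165099542709923
[0.0, 0.0, 0.0] [-10, -11, 0]
[0.0, 0.0, 0.0] [-19, -23, 0]
[0.0, 0.0, 0.0] [-29, -34, 0]
[0.0, 0.0, 0.0] [-39, -46, 1]
[0.0, 0.0, 0.0] [-48, -57, 1]
```

View pics/w6.png

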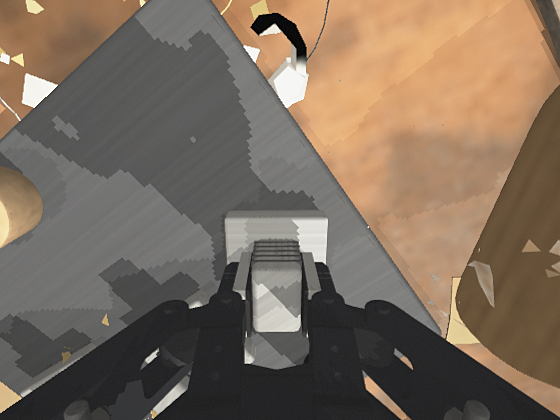

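Call:
apply_moves(twist=[[0,0,0],[0,0,0],[0,0,0],[0,0,0],[0,0,0]], delta_pos=[[-10,-11,0],[-19,-23,0],[-29,-34,0],[-39,-46,0],[-48,-57,0]], gripper=[0.9,0.9,0.9,0.9,0.9])

```text
time_s: 8.35
tool_pos: [0.4591, 0.0497, -0.0009]
orientation: [0.906, 0.422, 0.005, 0.0]
contact_force: [5.6, 0.2, -0.0]
finger_gap: 0.247
```

Run:
```python
from h import *
s=monitor.observe(); print(s['time_s'],s['tool_pos'],s['contact_force'],s['ft_torque'],s['finger_gap'])
C,im=snap('top','t6'); cv2.imwrite('pics/t6z.png',cv2.resize(im[160:300,130:330],None,fx=4,fy=4,interpolation=cv2.INTER_CUBIC))
```

```text
8.35 [ 0.45913021  0.04972843 -0.00092816] [ 5.5608129   0.24025032 -0.03448969] [ 0.0338854  -0.88345298  0.0538309 ] 0.2468350810195525
```

View pics/t6z.png

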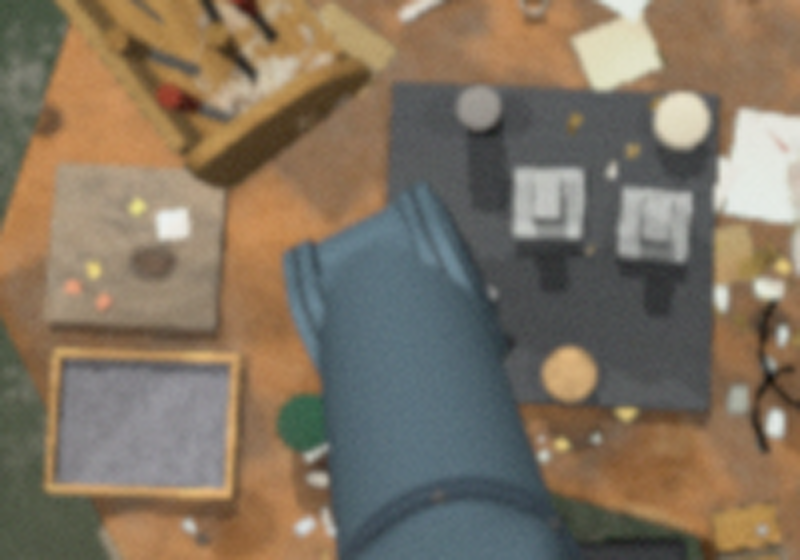

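Call:
apply_moves(twist=[[0,0,0],[0,0,0],[0,0,0],[0,0,0],[0,0,0],[0,0,0]], delta_pos=[[4,4,0],[7,8,0],[7,8,0],[7,8,-10],[7,8,-30],[7,8,-60]], gripper=[0.9,0.9,0.9,0.9,0.9,0.9], force=60)

```text
time_s: 9.0
tool_pos: [0.4632, 0.0487, 0.0572]
orientation: [0.906, 0.423, -0.001, -0.002]
contact_force: [-0.3, -0.5, -7.4]
finger_gap: 0.243
```

Run:
```python
from h import *
np.set_printoptions(precision=4,suppress=True)
s=monitor.observe(); print(s['time_s'],s['tool_pos'],s['contact_force'],s['ft_torque'],s['finger_gap'])
yaw=-3.; c=np.array([.504,.294]); Rz=lambda v:c+np.array([np.cos(np.radians(yaw))*v[0]-np.sin(np.radians(yaw))*v[1],np.sin(np.radians(yaw))*v[0]+np.cos(np.radians(yaw))*v[1]])
t=Rz((-.022,.033)); print(t)
path([t[0],t[1],.058],down(87),8)
T=cam('top')
tz=lambda p:(np.array(p)/4+[130,160]-0.375)
print(onz(T,tz([(190,180),(210,175),(365,75),(60,0)]),.12))
```

```text
9.0 [0.4632 0.0487 0.0572] [-0.3299 -0.5124 -7.3613] [ 0.0329  0.032  -0.0043] 0.24277078767057503
[0.4838 0.3281]
[-0.0, -0.0, -4.6] [28, -20, 0]
[-0.1, -0.0, -9.2] [57, -41, 0]
[-0.1, -0.0, -13.9] [85, -61, 0]
[-0.1, -0.0, -18.5] [114, -82, 0]
[-0.1, -0.0, -23.1] [142, -102, 0]
[-0.2, -0.0, -27.7] [170, -123, 0]
[-0.2, -0.0, -32.4] [199, -143, 0]
[-0.2, -0.0, -37.0] [227, -164, 0]
[[0.5454 0.2258 0.12  ]
 [0.5487 0.2115 0.12  ]
 [0.619  0.0998 0.12  ]
 [0.6788 0.3209 0.12  ]]
```

Run:
```python
from h import *
plan([([.457,.085,.058],down(54)),([.452,.125,.058],down(59)),([.45,.165,.058],down(64)),([.45,.205,.058],down(69)),([.455,.245,.058],down(75)),([.464,.285,.058],down(81)),([.476,.328,.058],down(87)),([.476,.328,.058],down(87))])
```

```text
[-0.2, 0.0, -4.0] [24, -28, -1]
[-0.2, 0.0, -9.0] [51, -58, -1]
[-0.2, 0.0, -14.0] [81, -85, 0]
[-0.2, 0.0, -19.0] [111, -111, 0]
[-0.2, -0.0, -25.0] [145, -132, 0]
[-0.2, -0.0, -31.0] [182, -151, 0]
[-0.2, -0.0, -37.0] [222, -170, 0]
[-0.2, -0.0, -37.0] [222, -170, 0]
```

Call:
apply_moves(twist=[[0,0,-4],[0,0,-9],[0,0,-14],[0,0,-19],[0,0,-25],[0,0,-31],[0,0,-37],[0,0,-37],[0,0,-37]], delta_pos=[[24,-28,0],[51,-58,0],[81,-85,0],[111,-111,0],[145,-132,0],[182,-151,0],[222,-170,0],[222,-170,0],[222,-170,0]], gripper=[0.9,0.9,0.9,0.9,0.9,0.9,0.9,0.9,0.9])

```text
time_s: 9.9
tool_pos: [0.4774, 0.3284, 0.0581]
orientation: [0.725, 0.689, 0.0, -0.0]
contact_force: [-0.7, -1.5, -7.8]
finger_gap: 0.248
```

Run:
```python
from h import *
s=monitor.observe(); print(s['time_s'],s['tool_pos'],s['contact_force'],s['finger_gap'],s['joints'].round(2))
C,im=snap('wrist','w7'); np.savez('pics/w7.npz',K=C[0],R=C[1],t=C[2])
path([.476,.328,.058],down(87),1)
```

```text
9.9 [0.47739247 0.32843055 0.05809125] [-0.72697947 -1.46015264 -7.84122759] 0.2475530512895761 [-0.36  0.64 -0.43  1.81  0.37  0.77  0.54]
[0.0, 0.0, -0.0] [1, -2, 0]
```

View pics/w7.png

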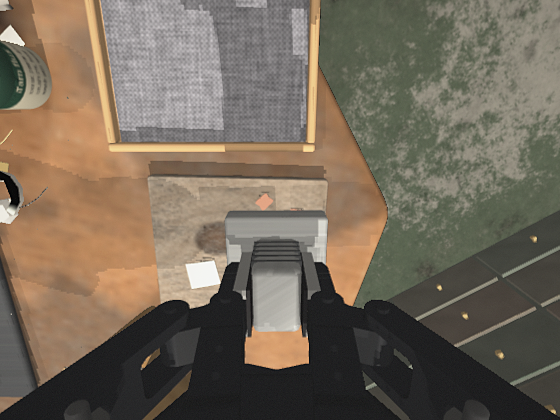

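Run:
```python
from h import *
d=np.load('pics/w7.npz'); C=(d['K'],d['R'],d['t'])
print(onz(C,[(149,177),(327,181),(158,300),(327,205)],.009).round(4))
print('tray inner back edge',onz(C,[(110,147),(314,148)],.016).round(4))
```

```text
[[0.444  0.2359 0.009 ]
 [0.4537 0.3674 0.009 ]
 [0.5493 0.2248 0.009 ]
 [0.4724 0.3673 0.009 ]]
tray inner back edge [[0.4201 0.2156 0.016 ]
 [0.428  0.3573 0.016 ]]
```

Call:
apply_moves(twist=[[0,0,0],[0,0,0],[0,0,0],[0,0,0],[0,0,0]], delta_pos=[[4,10,15],[4,10,35],[4,10,52],[4,10,58],[4,10,58]], gripper=[0.9,0.9,0.9,0.9,0.9])

```text
time_s: 10.45
tool_pos: [0.4887, 0.3307, 0.0001]
orientation: [0.726, 0.688, 0.001, 0.0]
contact_force: [0.2, -0.3, -8.2]
finger_gap: 0.245
```

Run:
```python
from h import *
s=monitor.observe(); print(s['time_s'],s['tool_pos'],s['contact_force'],s['ft_torque'])
```

```text
10.45 [4.88686694e-01 3.30743520e-01 6.51254690e-05] [ 0.2390269  -0.31124057 -8.21546789] [-0.01951916  0.10167943  0.03995158]
```

Call:
apply_moves(twist=[[0,0,0],[0,0,0],[0,0,0]], delta_pos=[[0,0,2],[0,0,4],[0,0,4]], gripper=[0.9,0.9,0.9])

```text
time_s: 10.75
tool_pos: [0.4902, 0.3324, -0.0024]
orientation: [0.725, 0.688, 0.003, 0.0]
contact_force: [-0.4, -0.2, -8.2]
finger_gap: 0.249
```

Call:
apply_moves(twist=[[0,0,0],[0,0,0],[0,0,0]], delta_pos=[[0,0,2],[0,0,3],[0,0,3]], gripper=[0.9,0.9,0.9])

```text
time_s: 11.05
tool_pos: [0.4905, 0.3326, -0.0038]
orientation: [0.725, 0.688, 0.003, 0.001]
contact_force: [-4.4, -3.8, 9.4]
finger_gap: 0.243
```

Call:
apply_moves(twist=[[0,0,0],[0,0,0],[0,0,0],[0,0,0],[0,0,0],[0,0,0]], delta_pos=[[0,0,-1],[0,0,-1],[0,0,-1],[0,0,-15],[0,0,-45],[0,0,-85]], gripper=[0.75,0.5,0.45,0.45,0.45,0.45])

```text
time_s: 11.65
tool_pos: [0.4888, 0.3316, 0.0799]
orientation: [0.725, 0.688, 0.001, -0.0]
contact_force: [0.8, 0.5, 0.4]
finger_gap: 0.551
```

Run:
```python
from h import *
s=monitor.observe(); print(s['time_s'],s['tool_pos'],s['contact_force'],s['finger_gap'])
C,im=snap('wrist','w8'); np.savez('pics/w8.npz',K=C[0],R=C[1],t=C[2])
```

```text
11.65 [0.48878726 0.33156758 0.07989074] [0.82867104 0.46788077 0.38407904] 0.5508628520990735
```

View pics/w8.png

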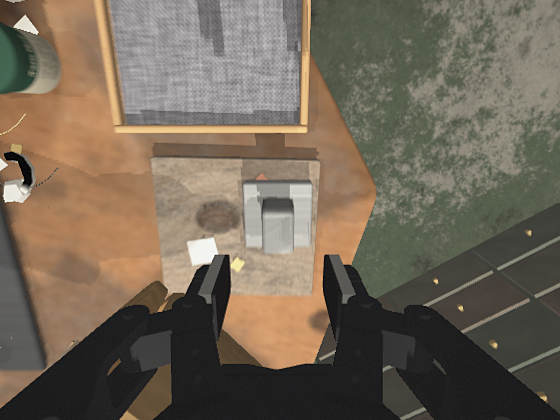

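Run:
```python
from h import *
plan([([.46,.295,.09],down(87)),([.45,.25,.1],down(87)),([.45,.205,.11],down(87)),([.45,.16,.12],down(87)),([.45,.115,.12],down(87)),([.45,.07,.12],down(87)),([.46,.03,.12],down(87)),([.47,-.015,.12],down(87)),([.47,-.05,.12],down(87)),([.47,-.05,.12],down(87))])
```

```text
[0.6, -0.5, 0.0] [-42, -30, -3]
[0.6, -0.5, 0.0] [-87, -38, -14]
[0.6, -0.5, 0.0] [-132, -36, -24]
[0.6, -0.5, 0.0] [-177, -33, -35]
[0.6, -0.5, 0.0] [-222, -31, -35]
[0.6, -0.5, 0.0] [-267, -28, -35]
[0.6, -0.5, 0.0] [-306, -16, -35]
[0.6, -0.5, 0.0] [-350, -4, -36]
[0.6, -0.5, 0.0] [-385, -2, -36]
[0.6, -0.5, 0.0] [-385, -2, -36]
```

Call:
apply_moves(twist=[[0,0,0],[0,0,0],[0,0,0],[0,0,0],[0,0,0],[0,0,0],[0,0,0],[0,0,0],[0,0,0],[0,0,0]], delta_pos=[[-42,-30,-3],[-87,-38,-14],[-132,-36,-24],[-177,-33,-35],[-222,-31,-35],[-267,-28,-35],[-306,-16,-35],[-350,-4,-36],[-385,-2,-36],[-385,-2,-36]], gripper=[0.45,0.45,0.45,0.45,0.45,0.45,0.45,0.45,0.45,0.45])

```text
time_s: 12.7
tool_pos: [0.4678, -0.0582, 0.1148]
orientation: [0.728, 0.685, 0.002, 0.002]
contact_force: [-0.1, 0.9, -0.3]
finger_gap: 0.553
```

Run:
```python
from h import *
s=monitor.observe(); print(s['time_s'],s['tool_pos'],s['contact_force'],s['finger_gap'],Ro.from_quat(s['orientation']).as_matrix().round(3).tolist())
C,im=snap('wrist','w9'); np.savez('pics/w9.npz',K=C[0],R=C[1],t=C[2])
cv2.imwrite('pics/w9z.png',cv2.resize(im,(800,600),interpolation=cv2.INTER_CUBIC))
```

```text
12.7 [ 0.46775589 -0.05820852  0.114772  ] [-0.10186421  0.90178714 -0.30424034] 0.552960436255795 [[0.061, 0.998, 0.005], [0.998, -0.061, 0.0], [0.001, 0.005, -1.0]]
```

View pics/w9z.png

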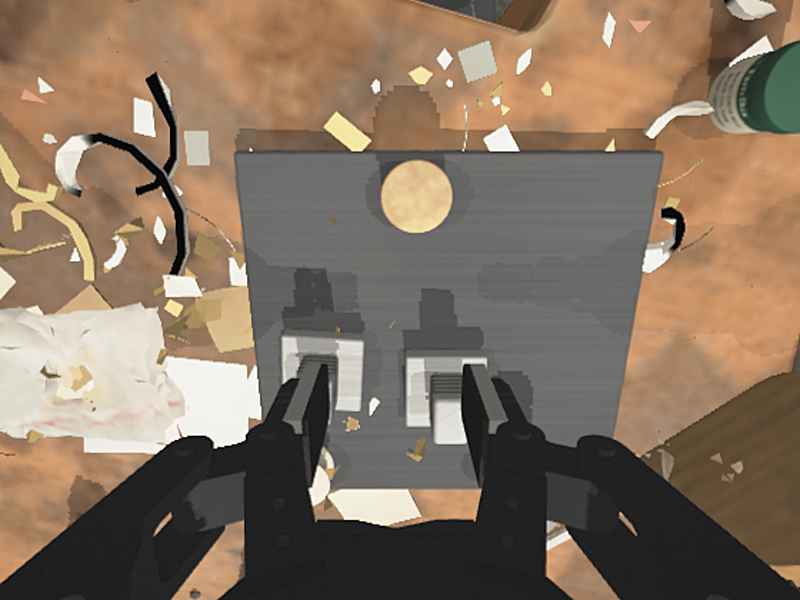

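Run:
```python
from h import *
np.set_printoptions(precision=4,suppress=True)
d=np.load('pics/w9.npz'); C=(d['K'],d['R'],d['t'])
f=lambda p:(np.array(p)*0.7-0.15)
P=onz(C,f([(404,359),(488,359),(408,427)]),.026); print('B',P)
Q=onz(C,f([(431,405),(467,405),(434,444),(466,444)]),.061); print('Bbar',Q,Q.mean(0))
P=onz(C,f([(282,336),(365,340),(361,412)]),.026); print('C',P,(P[0]+P[2])/2)
P=onz(C,f([(418,196)]),.038); print('cork',P)
P=onz(C,f([(236,153),(663,152)]),.012); print('plate near',P)
print(cam('wrist')[1].round(3).tolist())
```

```text
B [[ 0.5196 -0.0554  0.026 ]
 [ 0.523  -0.0002  0.026 ]
 [ 0.5719 -0.0554  0.026 ]]
Bbar [[ 0.5334 -0.0408  0.061 ]
 [ 0.5347 -0.0195  0.061 ]
 [ 0.5608 -0.0399  0.061 ]
 [ 0.562  -0.0204  0.061 ]] [ 0.5477 -0.0301  0.061 ]
C [[ 0.4984 -0.1333  0.026 ]
 [ 0.5045 -0.0799  0.026 ]
 [ 0.558  -0.087   0.026 ]] [ 0.5282 -0.1102  0.026 ]
cork [[ 0.4139 -0.042   0.038 ]]
plate near [[ 0.3847 -0.1483  0.012 ]
 [ 0.3997  0.1064  0.012 ]]
[[0.058, 0.998, 0.002], [0.948, -0.055, 0.313], [0.312, -0.016, -0.95]]
```

Call:
apply_moves(twist=[[0,0,0],[0,0,0],[0,0,0],[0,0,0],[0,0,0],[0,0,0]], delta_pos=[[17,38,10],[34,76,25],[34,76,55],[34,76,75],[34,76,75],[34,76,75]], gripper=[0.45,0.45,0.45,0.45,0.45,0.45])

```text
time_s: 13.35
tool_pos: [0.5455, -0.0208, 0.0402]
orientation: [0.725, 0.689, 0.003, 0.0]
contact_force: [0.1, 0.5, 0.3]
finger_gap: 0.549
```

Run:
```python
from h import *
s=monitor.observe(); print(s['time_s'],s['tool_pos'],s['contact_force'],s['finger_gap'],Ro.from_quat(s['orientation']).as_matrix().round(3).tolist())
path([.546,-.0285,-.003],down(87),1)
C,im=snap('wrist','w10'); np.savez('pics/w10.npz',K=C[0],R=C[1],t=C[2])
```

```text
13.35 [ 0.54549743 -0.02082008  0.04015093] [0.099372   0.48928722 0.30915699] 0.5488547670850128 [[0.051, 0.999, 0.004], [0.999, -0.051, 0.004], [0.004, 0.004, -1.0]]
[0.2, -0.2, 0.1] [-8, 1, 43]
```

View pics/w10.png

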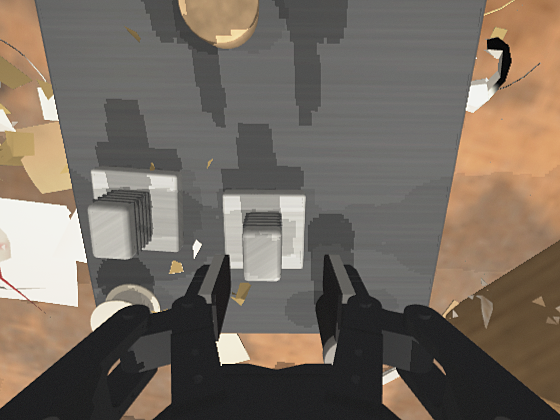

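Call:
apply_moves(twist=[[0,0,0],[0,0,0],[0,0,0],[0,0,0],[0,0,0]], delta_pos=[[-5,1,5],[-8,1,15],[-8,1,30],[-8,1,41],[-8,1,41]], gripper=[0.45,0.45,0.45,0.45,0.45])

```text
time_s: 13.9
tool_pos: [0.5442, -0.0301, -0.0038]
orientation: [0.725, 0.688, 0.001, -0.001]
contact_force: [0.2, 0.3, -0.8]
finger_gap: 0.552
```

Run:
```python
from h import *
s=monitor.observe(); print(s['time_s'],s['tool_pos'],s['contact_force'],s['finger_gap'])
C,im=snap('wrist','w11')
```

```text
13.9 [ 0.54415653 -0.03009943 -0.0037627 ] [ 0.22942608  0.30127426 -0.82232547] 0.5522251754134229
```

View pics/w11.png

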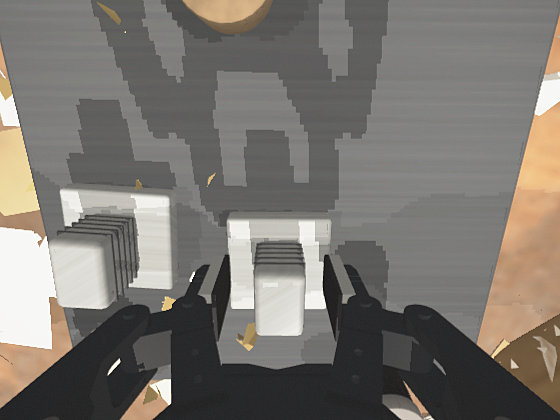

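Well centred astride block B (bar at u≈279, jaws 225–327). Close.

Call:
apply_moves(twist=[[0,0,0],[0,0,0],[0,0,0],[0,0,0]], delta_pos=[[0,0,0],[0,0,0],[0,0,0],[0,0,0]], gripper=[0.65,0.85,0.9,0.9], force=40)

```text
time_s: 14.35
tool_pos: [0.5464, -0.0302, -0.0011]
orientation: [0.725, 0.688, 0.003, 0.001]
contact_force: [0.2, 1.7, 2.5]
finger_gap: 0.245
```

Run:
```python
from h import *
s=monitor.observe(); print(s['time_s'],s['tool_pos'],s['contact_force'],s['finger_gap'])
path(s['tool_pos']+[-.07,.035,0],Ro.from_quat(s['orientation']),5)
```

```text
14.35 [ 0.54644478 -0.03016957 -0.00114937] [0.17589633 1.68035279 2.51215086] 0.24529314713414896
[0.0, 0.0, 0.0] [6, -14, 0]
[0.0, 0.0, 0.0] [13, -29, 0]
[0.0, 0.0, 0.0] [19, -43, 0]
[0.0, 0.0, 0.0] [25, -57, 0]
[0.0, 0.0, 0.0] [31, -72, 0]
```

Call:
apply_moves(twist=[[0,0,0],[0,0,0],[0,0,0],[0,0,0],[0,0,0]], delta_pos=[[6,-14,0],[13,-29,0],[19,-43,0],[25,-57,0],[31,-72,0]], gripper=[0.9,0.9,0.9,0.9,0.9])

```text
time_s: 14.85
tool_pos: [0.4774, 0.0044, -0.0011]
orientation: [0.726, 0.688, 0.004, 0.002]
contact_force: [2.8, -1.1, 0.3]
finger_gap: 0.251
```

Run:
```python
from h import *
s=monitor.observe(); print(s['time_s'],s['tool_pos'],s['contact_force'],s['ft_torque'],s['finger_gap'])
C,im=snap('top','t12'); cv2.imwrite('pics/t12z.png',cv2.resize(im[160:300,130:330],None,fx=4,fy=4,interpolation=cv2.INTER_CUBIC))
```

```text
14.85 [ 0.47740418  0.0043501  -0.00109418] [ 2.82795099 -1.11190701  0.34487734] [-0.43949599 -0.71920178  0.07150723] 0.251208058042634
```

View pics/t12z.png

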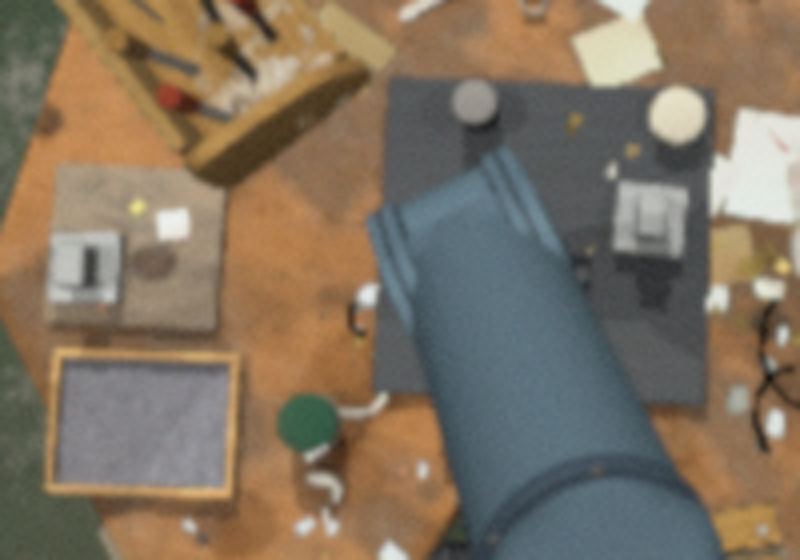

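Call:
apply_moves(twist=[[0,0,0],[0,0,0],[0,0,0],[0,0,0],[0,0,0],[0,0,0]], delta_pos=[[-2,4,0],[-3,8,0],[-3,8,0],[-3,8,-10],[-3,8,-30],[-3,8,-60]], gripper=[0.9,0.9,0.9,0.9,0.9,0.9], force=60)

```text
time_s: 15.5
tool_pos: [0.4803, 0.0008, 0.0574]
orientation: [0.725, 0.688, 0.0, -0.002]
contact_force: [0.7, -0.0, -6.2]
finger_gap: 0.244
```

Run:
```python
from h import *
s=monitor.observe(); print(s['time_s'],s['tool_pos'],s['contact_force'],s['finger_gap'])
plan([([.47,.035,.058],down(87)),([.455,.075,.058],down(87)),([.45,.115,.058],down(87)),([.45,.155,.058],down(87)),([.45,.195,.058],down(87)),([.46,.232,.058],down(87)),([.477,.265,.058],down(86)),([.477,.265,.058],down(86))])
```

```text
15.5 [0.48031889 0.00077962 0.0573998 ] [ 0.73088033 -0.01977385 -6.2066771 ] 0.24442174020160579
[-0.1, -0.2, 0.0] [34, -12, 0]
[-0.1, -0.2, 0.0] [73, -29, 0]
[-0.1, -0.2, 0.0] [112, -36, 0]
[-0.1, -0.2, 0.0] [152, -38, 0]
[-0.1, -0.2, 0.0] [192, -40, 0]
[-0.1, -0.2, 0.0] [230, -32, 0]
[-0.1, -0.2, 1.0] [264, -17, 0]
[-0.1, -0.2, 1.0] [264, -17, 0]
```

Call:
apply_moves(twist=[[0,0,0],[0,0,0],[0,0,0],[0,0,0],[0,0,0],[0,0,0.5],[0,0,1],[0,0,1],[0,0,1]], delta_pos=[[34,-12,0],[73,-29,0],[112,-36,0],[152,-38,0],[192,-40,0],[230,-32,0],[264,-17,0],[264,-17,0],[264,-17,0]], gripper=[0.9,0.9,0.9,0.9,0.9,0.9,0.9,0.9,0.9])

```text
time_s: 16.4
tool_pos: [0.4789, 0.2655, 0.0584]
orientation: [0.731, 0.682, 0.001, -0.0]
contact_force: [-1.1, -1.3, -6.2]
finger_gap: 0.244
```

Run:
```python
from h import *
s=monitor.observe(); print(s['time_s'],s['tool_pos'],s['contact_force'],s['finger_gap'])
path([.477,.265,.058],down(86),1)
C,im=snap('wrist','w13')
```

```text
16.4 [0.47888912 0.26550846 0.05838766] [-1.13970367 -1.31414903 -6.17828085] 0.24357350078827766
[0.1, -0.1, 0.1] [-1, -2, 0]
```

View pics/w13.png

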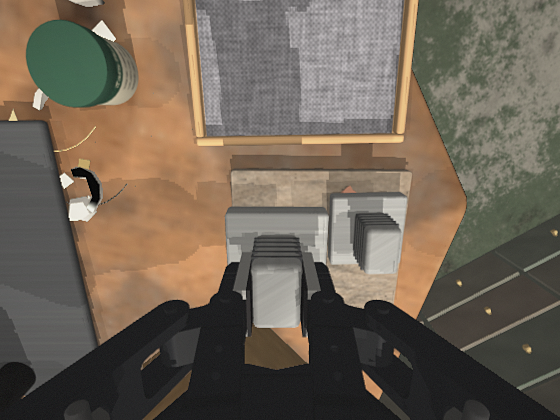

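Call:
apply_moves(twist=[[0,0,0],[0,0,0],[0,0,0],[0,0,0],[0,0,0],[0,0,0]], delta_pos=[[0,0,15],[0,0,35],[0,0,52],[0,0,59],[0,0,62],[0,0,62]], gripper=[0.9,0.9,0.9,0.9,0.9,0.9])

```text
time_s: 17.05
tool_pos: [0.4801, 0.2649, -0.0031]
orientation: [0.732, 0.682, 0.002, 0.0]
contact_force: [0.6, 0.3, -6.5]
finger_gap: 0.244
```

Call:
apply_moves(twist=[[0,0,0],[0,0,0],[0,0,0]], delta_pos=[[0,0,1],[0,0,2],[0,0,2]], gripper=[0.9,0.9,0.9])

```text
time_s: 17.35
tool_pos: [0.4811, 0.2659, -0.0039]
orientation: [0.731, 0.682, 0.003, 0.001]
contact_force: [-2.4, -2.3, 4.9]
finger_gap: 0.245
```

Call:
apply_moves(twist=[[0,0,0],[0,0,0],[0,0,0],[0,0,0],[0,0,0],[0,0,0],[0,0,0]], delta_pos=[[0,0,-1],[0,0,-1],[0,0,-1],[0,0,-15],[0,0,-45],[0,-10,-85],[0,-20,-105]], gripper=[0.75,0.5,0.45,0.45,0.45,0.45,0.45])

```text
time_s: 18.05
tool_pos: [0.4616, 0.2681, 0.1039]
orientation: [0.731, 0.682, 0.005, 0.001]
contact_force: [0.5, 0.2, -0.8]
finger_gap: 0.55
```

Run:
```python
from h import *
s=monitor.observe(); print(s['time_s'],s['tool_pos'],s['contact_force'],s['finger_gap'],s['joints'].round(2))
C,im=snap('wrist','w14'); np.savez('pics/w14.npz',K=C[0],R=C[1],t=C[2])
plan([([.45,.225,.11],down(86)),([.45,.18,.12],down(86)),([.45,.135,.12],down(86)),([.45,.09,.12],down(86)),([.45,.045,.12],down(86)),([.46,.0,.12],down(85)),([.48,-.04,.12],down(85)),([.49,-.08,.12],down(84)),([.5,-.11,.11],down(84)),([.5,-.11,.11],down(84))])
```

```text
18.05 [0.46155459 0.26809524 0.1038606 ] [ 0.49880109  0.15242502 -0.77883166] 0.5503899317717081 [-0.27  0.5  -0.43  1.91  0.29  0.78  0.64]
[0.5, -0.4, 0.1] [-45, -8, -5]
[0.5, -0.4, 0.1] [-90, -4, -15]
[0.5, -0.4, 0.1] [-135, -1, -15]
[0.5, -0.4, 0.1] [-179, 2, -16]
[0.5, -0.4, 0.1] [-224, 5, -16]
[0.5, -0.4, 1.1] [-269, 18, -16]
[0.5, -0.4, 1.1] [-307, 41, -16]
[0.5, -0.4, 2.1] [-346, 53, -16]
[0.5, -0.4, 2.1] [-376, 65, -6]
[0.5, -0.4, 2.1] [-376, 65, -6]
```

View pics/w14.png

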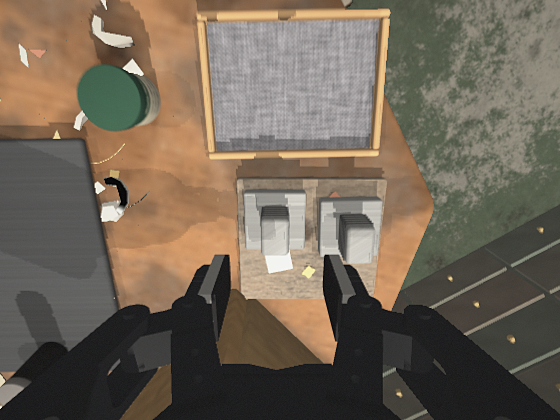

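Both rough blocks stand apart on the slab (feet at px 245–305 and 319–381, slab 238–385). Tray visible too; now to the third block.

Call:
apply_moves(twist=[[0,0,0],[0,0,0],[0,0,0],[0,0,0],[0,0,0],[0,0,1],[0,0,1],[0,0,2],[0,0,2],[0,0,2],[0,0,2]], delta_pos=[[-45,-8,-5],[-90,-4,-15],[-135,-1,-15],[-179,2,-16],[-224,5,-16],[-269,18,-16],[-307,41,-16],[-346,53,-16],[-376,65,-6],[-376,65,-6],[-376,65,-6]], gripper=[0.45,0.45,0.45,0.45,0.45,0.45,0.45,0.45,0.45,0.45,0.45])

```text
time_s: 19.2
tool_pos: [0.4987, -0.1131, 0.1053]
orientation: [0.744, 0.669, 0.003, 0.0]
contact_force: [0.8, 0.2, 0.2]
finger_gap: 0.55
```

Run:
```python
from h import *
d=np.load('pics/w14.npz'); C=(d['K'],d['R'],d['t'])
P=onz(C,[(200,17),(388,12),(378,155),(208,157)],.016); print('tray outer',P.round(4).tolist(),P.mean(0).round(4))
P=onz(C,[(208,24),(379,20),(371,150),(215,151)],.006); print('tray floor',P.round(4).tolist(),P.mean(0).round(4))
s=monitor.observe(); print(s['time_s'],s['tool_pos'],s['contact_force'],s['finger_gap'],s['joints'].round(2))
path([.5275,-.110,.045],down(84),1)
C,im=snap('wrist','w15'); np.savez('pics/w15.npz',K=C[0],R=C[1],t=C[2])
C,im=snap('top','t15')
```

```text
tray outer [[0.3171, 0.222, 0.016], [0.3235, 0.3613, 0.016], [0.4293, 0.3574, 0.016], [0.4207, 0.2135, 0.016]] [0.3726 0.2885 0.016 ]
tray floor [[0.3198, 0.2256, 0.006], [0.3262, 0.358, 0.006], [0.4262, 0.3543, 0.006], [0.4174, 0.218, 0.006]] [0.3724 0.289  0.006 ]
19.2 [ 0.49869035 -0.11308591  0.10532826] [0.75416419 0.23431698 0.16462911] 0.5503080097663005 [ 0.42  0.45 -0.35  1.96  0.21  0.76  1.41]
[0.2, -0.2, -0.1] [6, 28, 60]
```

View pics/w15.png

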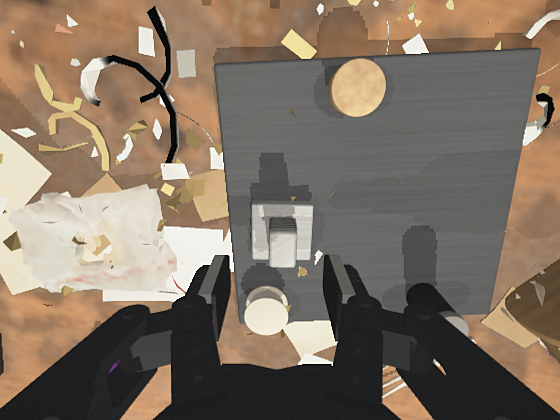

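View pics/t15.png

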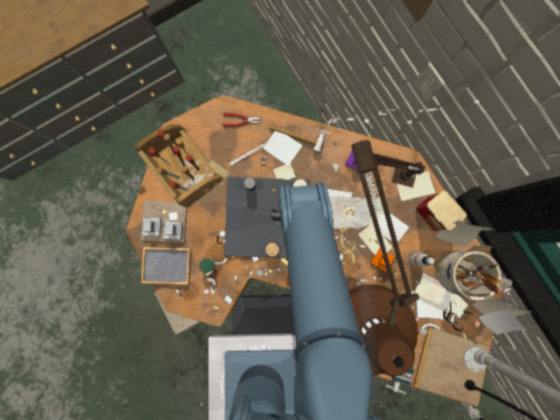

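Run:
```python
from h import *
T=cam('top')
for z in (.6,.7,.8): print('elbow',z,onz(T,[(333,372)],z).round(3))
for z in (.3,.4,.45): print('wrist',z,onz(T,[(303,198)],z).round(3))
for a in np.radians([60,90,120,150,180]):
    print(proj(T,[.23+.13*np.cos(a),-.27+.13*np.sin(a),.28]).round(0),proj(T,[.23+.1*np.cos(a),-.27+.1*np.sin(a),.5]).round(0))
C,im=snap('scene','s15')
```

```text
elbow 0.6 [[ 0.226 -0.142  0.6  ]]
elbow 0.7 [[ 0.258 -0.128  0.7  ]]
elbow 0.8 [[ 0.29  -0.115  0.8  ]]
wrist 0.3 [[ 0.535 -0.123  0.3  ]]
wrist 0.4 [[ 0.523 -0.116  0.4  ]]
wrist 0.45 [[ 0.517 -0.113  0.45 ]]
[[319. 298.]] [[347. 323.]]
[[313. 326.]] [[341. 352.]]
[[321. 355.]] [[349. 380.]]
[[342. 375.]] [[371. 401.]]
[[370. 382.]] [[399. 408.]]
```

View pics/s15.png

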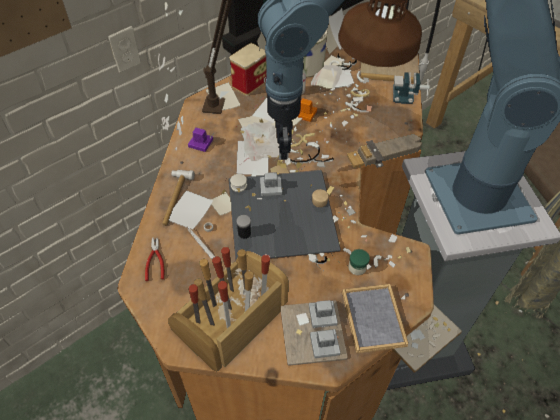

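Run:
```python
from h import *
d=np.load('pics/w15.npz'); C=(d['K'],d['R'],d['t'])
P=onz(C,[(253,206),(313,208),(308,262)],.026); print('C foot',P.round(4).tolist(),((P[0]+P[2])/2).round(4))
Q=onz(C,[(268,237),(297,237),(271,268),(297,267)],.061); print(Q.mean(0).round(4))
e=P[1]-P[0]; print(np.degrees(np.arctan2(e[1],e[0])))
s=monitor.observe(); print(s['tool_pos'],s['time_s'])
path([.5285,-.110,.045],down(84),1)
```

```text
C foot [[0.5003, -0.1332, 0.026], [0.5077, -0.0818, 0.026], [0.5594, -0.09, 0.026]] [ 0.5298 -0.1116  0.026 ]
[ 0.5299 -0.1108  0.061 ]
81.83377445084915
[ 0.49876912 -0.11126762  0.10550581] 19.35
[0.2, -0.2, 0.1] [4, 29, 61]
```

Call:
apply_moves(twist=[[0,0,0],[0,0,1],[0,0,1],[0,0,1],[0,0,1]], delta_pos=[[2,15,10],[4,30,25],[4,30,45],[4,30,60],[4,30,60]], gripper=[0.45,0.45,0.45,0.45,0.45])

```text
time_s: 19.85
tool_pos: [0.5272, -0.1106, 0.0434]
orientation: [0.748, 0.663, 0.001, -0.001]
contact_force: [0.0, -0.8, -0.4]
finger_gap: 0.55
```

Run:
```python
from h import *
s=monitor.observe(); print(s['time_s'],s['tool_pos'],s['contact_force'],s['joint_torque'].round(1),s['joints'].round(2))
path([.5295,-.111,-.003],down(83),1)
C,im=snap('wrist','w16')
```

```text
19.85 [ 0.52718963 -0.11064749  0.04344127] [ 0.04496537 -0.77818107 -0.38480484] [ -0.4 -51.5  -3.5 -18.2   0.1  -0.4  -0.1] [ 0.36  0.59 -0.3   1.92  0.27  0.67  1.35]
[-0.0, -0.2, 0.1] [0, 2, 46]
```

View pics/w16.png

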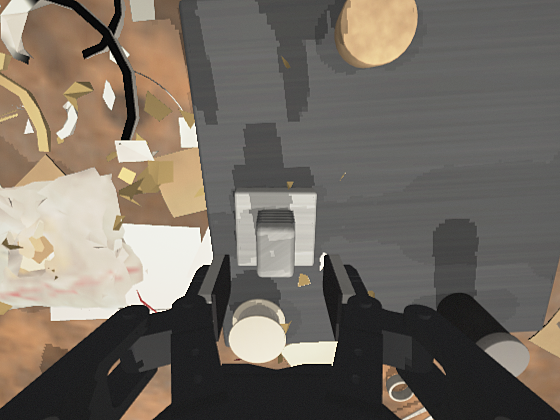

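Call:
apply_moves(twist=[[0,0,0],[0,0,0],[0,0,0],[0,0,0],[0,0,0],[0,0,0],[0,0,0],[0,0,0],[0,0,0]], delta_pos=[[0,1,15],[0,2,30],[0,2,45],[0,2,46],[0,2,46],[0,2,46],[0,2,46],[0,2,46],[0,2,46]], gripper=[0.45,0.45,0.45,0.45,0.45,0.65,0.85,0.9,0.9], force=40)

```text
time_s: 20.8
tool_pos: [0.5319, -0.1121, -0.0003]
orientation: [0.749, 0.663, 0.003, 0.001]
contact_force: [0.4, -0.2, 3.2]
finger_gap: 0.25
```

Run:
```python
from h import *
s=monitor.observe(); print(s['time_s'],s['tool_pos'],s['contact_force'],s['finger_gap'])
path(s['tool_pos']+[-.03,.07,0],Ro.from_quat(s['orientation']),5)
```

```text
20.8 [ 5.31895839e-01 -1.12098896e-01 -3.12719299e-04] [ 0.43087283 -0.19502763  3.24570937] 0.25021025154051874
[0.0, 0.0, 0.0] [13, -8, 0]
[0.0, 0.0, 0.0] [26, -15, 0]
[0.0, 0.0, 0.0] [39, -23, 0]
[0.0, 0.0, 0.0] [53, -31, 0]
[0.0, 0.0, 0.0] [66, -38, 0]
```

Call:
apply_moves(twist=[[0,0,0],[0,0,0],[0,0,0],[0,0,0],[0,0,0]], delta_pos=[[13,-8,0],[26,-15,0],[39,-23,0],[53,-31,0],[66,-38,0]], gripper=[0.9,0.9,0.9,0.9,0.9])

```text
time_s: 21.3
tool_pos: [0.5017, -0.0407, -0.0002]
orientation: [0.749, 0.663, 0.003, 0.001]
contact_force: [0.6, -2.3, 5.2]
finger_gap: 0.246
```

Run:
```python
from h import *
s=monitor.observe(); print(s['time_s'],s['tool_pos'],s['contact_force'],s['ft_torque'],s['finger_gap'])
C,im=snap('top','t17'); cv2.imwrite('pics/t17z.png',cv2.resize(im[160:300,130:330],None,fx=4,fy=4,interpolation=cv2.INTER_CUBIC))
```

```text
21.3 [ 5.01715293e-01 -4.07083297e-02 -2.37040521e-04] [ 0.63082899 -2.32901301  5.20743561] [-0.68158558 -0.17391747 -0.01426187] 0.24633852593925404
```

View pics/t17z.png

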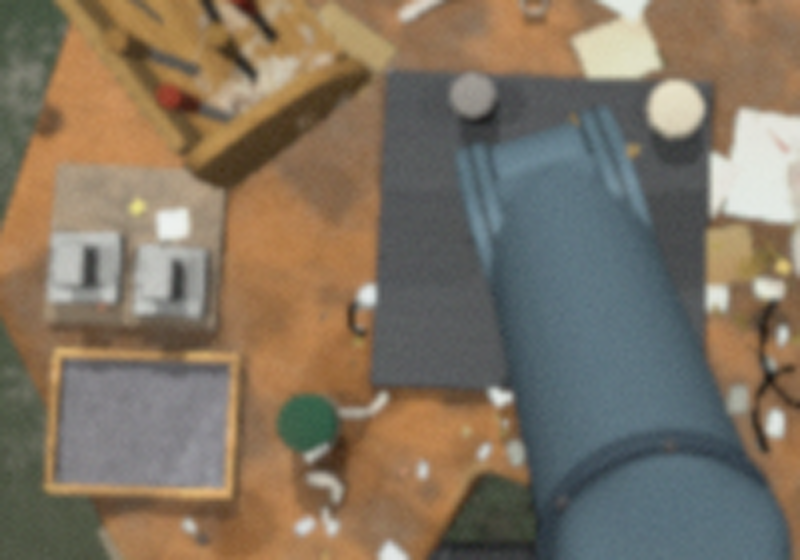

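Call:
apply_moves(twist=[[0,0,0],[0,0,0],[0,0,0],[0,0,0],[0,0,0],[0,0,0],[0,0,0],[0,0,0],[0,0,0]], delta_pos=[[0,0,0],[0,0,0],[0,0,0],[8,0,0],[17,0,0],[26,0,0],[35,0,0],[44,0,0],[53,0,0]], gripper=[0.68,0.68,0.68,0.68,0.68,0.68,0.68,0.68,0.68])

```text
time_s: 22.25
tool_pos: [0.5081, 0.0118, -0.0007]
orientation: [0.749, 0.663, 0.002, 0.0]
contact_force: [-0.4, -1.4, -0.5]
finger_gap: 0.322
```

Run:
```python
from h import *
s=monitor.observe(); print(s['time_s'],s['tool_pos'],s['contact_force'],s['ft_torque'],s['finger_gap'])
C,im=snap('top','t18'); cv2.imwrite('pics/t18z.png',cv2.resize(im[160:300,130:330],None,fx=4,fy=4,interpolation=cv2.INTER_CUBIC))
C,im=snap('wrist','w18')
# plate shift: template match of spool & can & plate corner vs top0
a=cv2.imread('pics/top0.png')
def shift(name,boxes):
    b=cv2.imread(name)
    for (x0,y0,x1,y1) in boxes:
        p=cv2.resize(a[y0:y1,x0:x1],None,fx=8,fy=8,interpolation=cv2.INTER_CUBIC)
        q=cv2.resize(b[y0-6:y1+6,x0-6:x1+6],None,fx=8,fy=8,interpolation=cv2.INTER_CUBIC)
        r=cv2.matchTemplate(q,p,cv2.TM_CCOEFF_NORMED); m=cv2.minMaxLoc(r); px=np.array(m[3])/8-6
        print(name,(x0,y0),'px',px,'mm x,y',(-px[::-1]*1000*1.11/386).round(1),round(m[1],3))
for n in ['t6','t12','t15','t17','t18']: shift(f'pics/{n}.png',[(292,178,309,196),(241,176,258,192),(220,172,236,186),(222,240,240,262)])
```

```text
22.25 [ 0.50814163  0.01175853 -0.00067625] [-0.36665715 -1.41488055 -0.49209167] [-0.22352798 -0.01029304  0.0194688 ] 0.321966992034221
pics/t6.png (292, 178) px [0.125 3.625] mm x,y [-10.4  -0.4] 0.994
pics/t6.png (241, 176) px [0.125 3.75 ] mm x,y [-10.8  -0.4] 0.989
pics/t6.png (220, 172) px [0.125 0.25 ] mm x,y [-0.7 -0.4] 0.903
pics/t6.png (222, 240) px [ 6.    -4.125] mm x,y [ 11.9 -17.3] 0.162
pics/t12.png (292, 178) px [-0.875  2.375] mm x,y [-6.8  2.5] 0.996
pics/t12.png (241, 176) px [-1.     2.375] mm x,y [-6.8  2.9] 0.99
pics/t12.png (220, 172) px [-0.125  0.375] mm x,y [-1.1  0.4] 0.948
pics/t12.png (222, 240) px [-0.75   1.125] mm x,y [-3.2  2.2] 0.809
pics/t15.png (292, 178) px [ 0.   -1.25] mm x,y [ 3.6 -0. ] 0.609
pics/t15.png (241, 176) px [0. 0.] mm x,y [-0. -0.] 0.998
pics/t15.png (220, 172) px [0. 0.] mm x,y [-0. -0.] 0.996
pics/t15.png (222, 240) px [0. 0.] mm x,y [-0. -0.] 0.995
pics/t17.png (292, 178) px [-1.375  0.75 ] mm x,y [-2.2  4. ] 0.996
pics/t17.png (241, 176) px [-1.375  0.625] mm x,y [-1.8  4. ] 0.994
pics/t17.png (220, 172) px [-0.25   0.125] mm x,y [-0.4  0.7] 0.974
pics/t17.png (222, 240) px [-0.375  0.375] mm x,y [-1.1  1.1] 0.893
pics/t18.png (292, 178) px [-0.75  0.  ] mm x,y [-0.   2.2] 0.997
pics/t18.png (241, 176) px [-1.   -0.75] mm x,y [2.2 2.9] 0.767
pics/t18.png (220, 172) px [-0.25  0.  ] mm x,y [-0.   0.7] 0.988
pics/t18.png (222, 240) px [-0.375  0.25 ] mm x,y [-0.7  1.1] 0.763
```

View pics/w18.png

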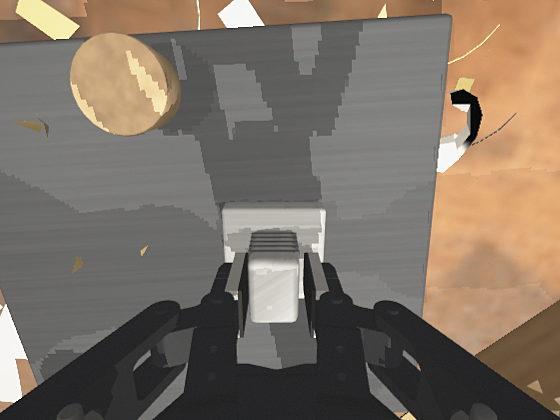

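View pics/t18z.png

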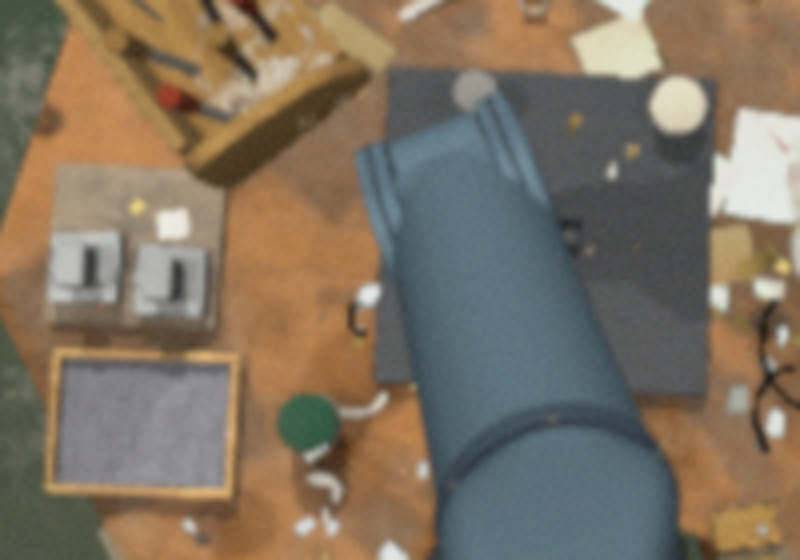

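Call:
apply_moves(twist=[[0,0,0],[0,0,0],[0,0,0],[0,0,0],[0,0,0],[0,0,0]], delta_pos=[[-4,0,0],[-10,0,0],[-20,0,0],[-30,0,0],[-40,0,0],[-50,0,0]], gripper=[0.68,0.68,0.68,0.68,0.68,0.68])

```text
time_s: 22.95
tool_pos: [0.5018, -0.0403, -0.0008]
orientation: [0.749, 0.662, 0.002, 0.0]
contact_force: [-0.2, 0.8, 1.1]
finger_gap: 0.321
```

Run:
```python
from h import *
s=monitor.observe(); print(s['time_s'],s['tool_pos'],s['contact_force'],s['ft_torque'],s['finger_gap'])
C,im=snap('top','t19')
a=cv2.imread('pics/top0.png')
def shift(name,boxes):
    b=cv2.imread(name)
    for (x0,y0,x1,y1) in boxes:
        p=cv2.resize(a[y0:y1,x0:x1],None,fx=8,fy=8,interpolation=cv2.INTER_CUBIC)
        q=cv2.resize(b[y0-6:y1+6,x0-6:x1+6],None,fx=8,fy=8,interpolation=cv2.INTER_CUBIC)
        r=cv2.matchTemplate(q,p,cv2.TM_CCOEFF_NORMED); m=cv2.minMaxLoc(r); px=np.array(m[3])/8-6
        print(name,(x0,y0),'px',px,'mm x,y',(-px[::-1]*1000*1.11/386).round(1),round(m[1],3))
shift('pics/t19.png',[(292,178,309,196),(241,176,258,192)])
C,im=snap('wrist','w19')
```

```text
22.95 [ 0.50179864 -0.04025518 -0.00077921] [-0.23543967  0.79545594  1.06525758] [ 0.29426641 -0.00865798  0.03088109] 0.32082840213589636
pics/t19.png (292, 178) px [1.    0.125] mm x,y [-0.4 -2.9] 0.998
pics/t19.png (241, 176) px [1.    0.125] mm x,y [-0.4 -2.9] 0.996
```

View pics/w19.png

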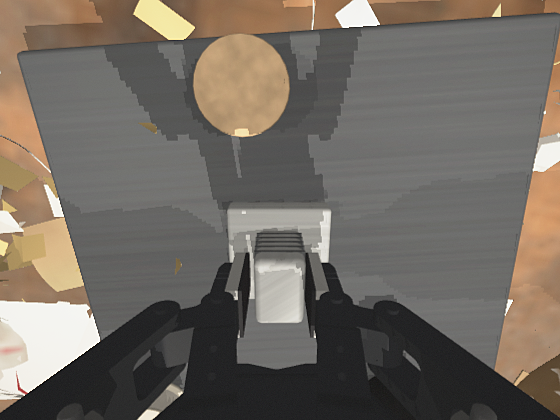

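Call:
apply_moves(twist=[[0,0,0],[0,0,0],[0,0,0],[0,0,0],[0,0,0],[0,0,0]], delta_pos=[[-2,0,0],[-4,0,0],[-6,0,0],[-8,0,0],[-10,0,0],[-12,0,0]], gripper=[0.68,0.68,0.68,0.68,0.68,0.68])

```text
time_s: 23.65
tool_pos: [0.5005, -0.0508, -0.0009]
orientation: [0.749, 0.663, 0.002, 0.0]
contact_force: [0.4, 0.7, 0.0]
finger_gap: 0.32
```

Run:
```python
from h import *
s=monitor.observe(); print(s['time_s'],s['tool_pos'],s['contact_force'],s['ft_torque'],s['finger_gap'])
C,im=snap('top','t20')
a=cv2.imread('pics/top0.png')
def shift(name,boxes):
    b=cv2.imread(name)
    for (x0,y0,x1,y1) in boxes:
        p=cv2.resize(a[y0:y1,x0:x1],None,fx=8,fy=8,interpolation=cv2.INTER_CUBIC)
        q=cv2.resize(b[y0-6:y1+6,x0-6:x1+6],None,fx=8,fy=8,interpolation=cv2.INTER_CUBIC)
        r=cv2.matchTemplate(q,p,cv2.TM_CCOEFF_NORMED); m=cv2.minMaxLoc(r); px=np.array(m[3])/8-6
        print(name,(x0,y0),'px',px,'mm x,y',(-px[::-1]*1000*1.11/386).round(1),round(m[1],3))
shift('pics/t20.png',[(292,178,309,196),(241,176,258,192)])
```

```text
23.65 [ 0.50046373 -0.0507643  -0.00090288] [3.51573215e-01 6.53571483e-01 1.04423735e-04] [ 0.25733814  0.00173027 -0.01036463] 0.32034401503225834
pics/t20.png (292, 178) px [0.875 0.125] mm x,y [-0.4 -2.5] 0.998
pics/t20.png (241, 176) px [0.875 0.125] mm x,y [-0.4 -2.5] 0.996
```

Call:
apply_moves(twist=[[0,0,0],[0,0,0],[0,0,0],[0,0,0],[0,0,0],[0,0,0],[0,0,0]], delta_pos=[[0,0,0],[0,0,0],[0,0,0],[0,0,0],[0,0,-10],[0,0,-30],[0,0,-60]], gripper=[0.8,0.9,0.9,0.9,0.9,0.9,0.9], force=60)

```text
time_s: 24.4
tool_pos: [0.4972, -0.0512, 0.0581]
orientation: [0.749, 0.663, 0.0, -0.002]
contact_force: [0.7, 0.5, -6.8]
finger_gap: 0.243
```

Run:
```python
from h import *
s=monitor.observe(); print(s['time_s'],s['tool_pos'],s['contact_force'],s['finger_gap'])
plan([([.485,-.01,.06],down(83)),([.465,.03,.06],down(84)),([.45,.07,.06],down(85)),([.44,.11,.06],down(86)),([.432,.15,.06],down(87)),([.425,.19,.06],down(87)),([.41,.225,.06],down(87)),([.39,.26,.06],down(87)),([.371,.2875,.06],down(87))])
```

```text
24.4 [ 0.49724901 -0.05120196  0.05814848] [ 0.7076713   0.53323341 -6.83077217] 0.24260265412284338
[-0.1, -0.2, -0.0] [39, -17, -2]
[-0.1, -0.2, -1.0] [77, -42, -2]
[-0.1, -0.2, -2.0] [115, -62, -1]
[-0.1, -0.2, -3.0] [153, -76, -1]
[-0.1, -0.2, -4.0] [192, -89, -1]
[-0.1, -0.2, -4.0] [231, -101, -1]
[-0.1, -0.2, -4.0] [263, -120, -1]
[-0.1, -0.2, -4.0] [296, -144, -1]
[-0.1, -0.2, -4.0] [321, -167, -1]
```

Call:
apply_moves(twist=[[0,0,0],[0,0,-1],[0,0,-2],[0,0,-3],[0,0,-4],[0,0,-4],[0,0,-4],[0,0,-4],[0,0,-4],[0,0,-4],[0,0,-4]], delta_pos=[[39,-17,-2],[77,-42,-2],[115,-62,-1],[153,-76,-1],[192,-89,-1],[231,-101,-1],[263,-120,-1],[296,-144,-1],[321,-167,-1],[321,-167,-1],[321,-167,-1]], gripper=[0.9,0.9,0.9,0.9,0.9,0.9,0.9,0.9,0.9,0.9,0.9])

```text
time_s: 25.5
tool_pos: [0.3724, 0.2876, 0.0603]
orientation: [0.725, 0.689, 0.001, 0.0]
contact_force: [-0.1, -1.0, -7.3]
finger_gap: 0.246
```

Run:
```python
from h import *
s=monitor.observe(); print(s['time_s'],s['tool_pos'],s['contact_force'],s['finger_gap'],s['joints'].round(2))
path([.371,.2875,.058],down(87),1)
C,im=snap('wrist','w21'); np.savez('pics/w21.npz',K=C[0],R=C[1],t=C[2])
```

```text
25.5 [0.37238013 0.28761912 0.06033266] [-0.13562687 -0.96161834 -7.27233752] 0.24617756667502233 [-0.46  0.48 -0.36  2.09  0.29  0.62  0.5 ]
[0.1, -0.1, 0.1] [0, -1, 2]
```

View pics/w21.png

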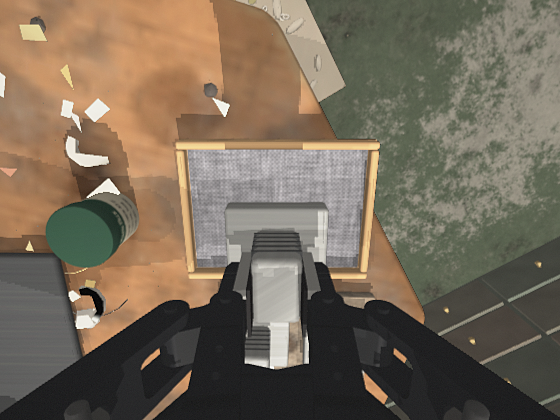

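Run:
```python
from h import *
d=np.load('pics/w21.npz'); C=(d['K'],d['R'],d['t'])
P=onz(C,[(176,142),(379,142),(366,277),(189,277)],.016); print(P.round(4).tolist(),P.mean(0).round(4))
```

```text
[[0.3143, 0.2204, 0.016], [0.3215, 0.3621, 0.016], [0.4285, 0.3572, 0.016], [0.4212, 0.2148, 0.016]] [0.3714 0.2886 0.016 ]
```

Call:
apply_moves(twist=[[0,0,0],[0,0,0],[0,0,0],[0,0,0],[0,0,0],[0,0,0]], delta_pos=[[0,0,15],[0,0,35],[0,0,52],[0,0,60],[0,0,64],[0,0,64]], gripper=[0.9,0.9,0.9,0.9,0.9,0.9])

```text
time_s: 26.15
tool_pos: [0.3742, 0.2877, -0.0034]
orientation: [0.726, 0.688, 0.002, 0.0]
contact_force: [-0.0, 0.3, -7.1]
finger_gap: 0.245
```

Call:
apply_moves(twist=[[0,0,0],[0,0,0],[0,0,0],[0,0,0]], delta_pos=[[0,0,1],[0,0,2],[0,0,3],[0,0,3]], gripper=[0.9,0.9,0.9,0.9])

```text
time_s: 26.55
tool_pos: [0.3741, 0.2883, -0.0062]
orientation: [0.725, 0.688, 0.003, 0.0]
contact_force: [-1.0, -0.2, -7.4]
finger_gap: 0.243
```

Call:
apply_moves(twist=[[0,0,0],[0,0,0],[0,0,0]], delta_pos=[[0,0,1],[0,0,2],[0,0,2]], gripper=[0.9,0.9,0.9])

```text
time_s: 26.85
tool_pos: [0.3748, 0.289, -0.0065]
orientation: [0.725, 0.688, 0.003, 0.001]
contact_force: [-3.1, -2.6, 17.5]
finger_gap: 0.245
```

Call:
apply_moves(twist=[[0,0,0],[0,0,0],[0,0,0],[0,0,0],[0,0,0],[0,0,0],[0,0,0],[0,0,0]], delta_pos=[[0,0,-1],[0,0,-1],[0,0,-1],[0,0,-1],[0,0,-20],[0,0,-50],[0,0,-95],[0,0,-130]], gripper=[0.9,0.7,0.5,0.45,0.45,0.45,0.45,0.45])

```text
time_s: 27.65
tool_pos: [0.3735, 0.2882, 0.1236]
orientation: [0.725, 0.688, 0.003, 0.0]
contact_force: [0.3, 1.1, -0.1]
finger_gap: 0.548
```

Run:
```python
from h import *
s=monitor.observe(); print(s['time_s'],s['tool_pos'],s['contact_force'],s['finger_gap'])
C,im=snap('wrist','w22'); np.savez('pics/w22.npz',K=C[0],R=C[1],t=C[2])
C,im=snap('top','t22'); cv2.imwrite('pics/t22z.png',cv2.resize(im[160:300,130:330],None,fx=4,fy=4,interpolation=cv2.INTER_CUBIC))
snap('scene','s22')
```

```text
27.65 [0.37353445 0.28818129 0.12358162] [ 0.31809532  1.13044322 -0.06686623] 0.5480831285480535
```

View pics/w22.png

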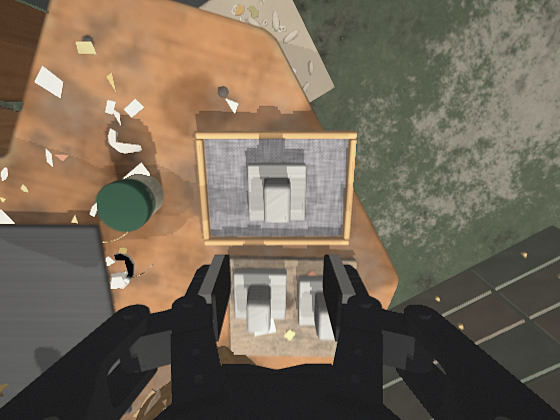

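View pics/s22.png

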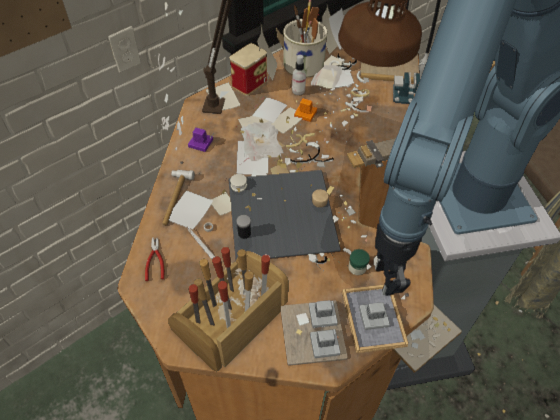

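Run:
```python
from h import *
L=lambda f:(lambda d:(d['K'],d['R'],d['t']))(np.load(f))
C=L('pics/w22.npz')
P=onz(C,[(249,166),(305,167),(304,221),(250,221)],.020); print('tray block',P.mean(0).round(4))
Q=onz(C,[(196,134),(357,134),(349,243),(205,244)],.016); print('tray',Q.mean(0).round(4))
C=L('pics/w14.npz')
P=onz(C,[(245,190),(305,191),(304,249),(247,252)],.023); print('B',P.mean(0).round(4))
P=onz(C,[(319,198),(383,198),(379,257),(320,258)],.023); print('A',P.mean(0).round(4))
Q=onz(C,[(238,179),(386,180),(376,298),(240,298)],.009); print('slab',Q.round(4).tolist(),Q.mean(0).round(4))
a=cv2.imread('pics/top0.png');b=cv2.imread('pics/t22.png')
for n,(x0,y0,x1,y1) in dict(spool=(292,178,309,196),can=(241,176,258,192),cork=(262,240,282,260),jar=(198,256,216,276)).items():
    p=cv2.resize(a[y0:y1,x0:x1],None,fx=4,fy=4);q=cv2.resize(b[y0-6:y1+6,x0-6:x1+6],None,fx=4,fy=4)
    m=cv2.minMaxLoc(cv2.matchTemplate(q,p,cv2.TM_CCOEFF_NORMED)); print(n,(np.array(m[3])/4-6)*2.9,'mm',round(m[1],3))
print(monitor.observe()['time_s'],monitor.observe()['dq'].round(3))
```

```text
tray block [0.374  0.2892 0.02  ]
tray [0.3725 0.2891 0.016 ]
B [0.4805 0.2663 0.023 ]
A [0.4922 0.3325 0.023 ]
slab [[0.4431, 0.2358, 0.009], [0.4534, 0.3675, 0.009], [0.5764, 0.3623, 0.009], [0.5661, 0.2243, 0.009]] [0.5098 0.2975 0.009 ]
spool [0. 0.] mm 0.999
can [0. 0.] mm 0.999
cork [0. 0.] mm 0.997
jar [0. 0.] mm 0.978
27.8 [-0.011  0.052  0.018  0.042  0.013 -0.017 -0.008]
```

View pics/t22z.png

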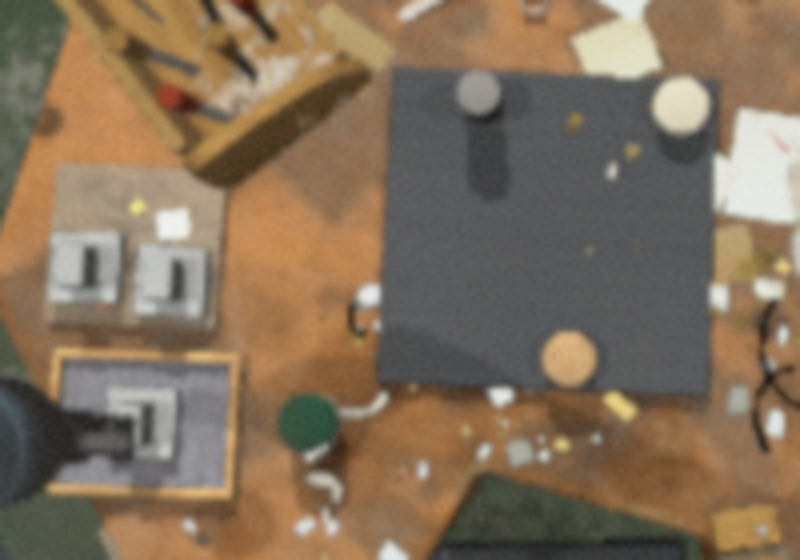

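Call:
apply_moves(twist=[[0,0,0],[0,0,0],[0,0,0]], delta_pos=[[0,0,0],[0,0,0],[0,0,0]], gripper=[0.45,0.45,0.45])

```text
time_s: 28.1
tool_pos: [0.3727, 0.2873, 0.1206]
orientation: [0.725, 0.688, 0.001, 0.0]
contact_force: [0.6, 0.0, 0.5]
finger_gap: 0.55
```

Run:
```python
from plant import close_job
print(close_job())
```

```text
the job is handed in; nothing more can be done
None
```

I slid all three blocks more than 5 cm. I then set the two rough ones upright on the slab and the polished one on the tray floor, and handed the job in at 28.1 s; it reports no verdict.

| Block (at the start) | Wrist force | Plate shift | Judged | Placed |
|---|---|---|---|---|
| Left | 5.6 N | 10.7 mm | rough | slab |
| Middle | about 3.0 N | about 7 mm | rough | slab |
| Right | 1–1.5 N | 2–3 mm | polished | tray |

The right block's figures come from pushing it loosely, under its own weight.

**Final pictures:**
- **Slab:** the two blocks are about 18 mm and 29 mm off the slab's middle in x, and 35 mm and 31 mm in y. All of that is inside the limits.
- **Tray:** the block is within about 2 mm of the tray's middle.
- **Other things:** the can, cork, spool and jar had not moved measurably. The plate was back at rest and the gripper was clear of everything.

**What disagreed:**
- **Fingertips:** they stood about 35–40 mm behind the reported tool point, not at it. My first grasp therefore closed above the left block's bar, touching nothing; I went lower by the pictures.
- **Right block's drag:** it came out somewhat above the stated polished range (under 2 mm), and 4.5 mm on a first slide while the gripper pressed down. I called it polished because it was far below the rough minimum of 6 mm, and because the other two were clearly rough and both kinds occur.

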